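# Free a seized microscope stage plate

### The arm

A 6-joint arm with a two-finger parallel gripper is mounted at the origin on the work surface. World frame = base frame: x ahead of the robot, y to its left, z up, the work surface at z = 0. Lengths are in mm, angles in rad, forces in N, time in s.
With the tool pointing down it reaches from about 350 to 975 mm from the base axis. Payload 7.1 kg.
Tool frame: the origin (TCP) lies at the very end of the fingers, on their centre line; the grasp point (between the pads) lies 19 mm behind it (ctrl.pinch_z is the distance from the TCP to the grasp point, in mm); z points along the fingers, y is the direction in which the jaws open and shut (so a half turn about z gives the same grasp; the last joint's range is limited). The gripper opens to 88 mm and grips with 3 to 60 N. Pads are 20 mm wide; open, the fingers measure 115 mm over their backs; the gripper's body (75 mm by 178 mm) begins 61 mm behind the grasp point.
Start: joints at [-1.368, 0.423, 1.63, -0, 1.089, -0.019], TCP at [137.511, -609.668, 222.675] pointing down, gripper open.
Joint ranges: [-3, 3], [-0.9, 2.11], [0.09, 2.58], [-1.31, 4.45], [0.11, 2.69], [-2.54, 2.54]. Speed limits (rad/s): [2.39, 2.39, 3.01, 3.14, 3.14, 3.14].

### API

Orientations are given as a rotation vector (axis times angle).
In Python, from workcell import ctrl gives the robot as it stands.
- The arm moves only by the shell command python3 -m inch 'ROWS' [OPENING]. ROWS is JSON, a list of rows, each an object with "xyz": the shift along the tool's x, y, z in cm, a list of three; "spin": the turn about the tool's z in degrees. A call has 1 to 20 rows; each row is the pose to reach, as a shift and turn from the pose measured when the call began, along the tool's axes at that moment; what a row does not reach only later rows make up. A row lasts 1/10 s, in which the tool goes at most 50 mm and 8.59 degrees, less where a joint would pass 70% of its speed; a pose out of reach is approached as far as the arm can. A call with a gripper value outside its range is refused whole. OPENING is the closure, from 0 (fully open) to 1 (shut), set as the call begins (- or left out, the last holds). The fingers move at their own pace and stop on an object; the grip force is fixed at half the most. Time passes only in rows, so rows that repeat a pose let the fingers close. It gives the time, the measured TCP pose, the force and the opening at its end, in the units of the state.
- ctrl.get_obs(): the state, without advancing time (a new reading comes with each control period).
- ctrl.get_image(name): name is "scene" or "top"; returns the picture (384x512x3 uint8, red, green, blue); there is no depth.
- ctrl.camera_info(name): a dict with "camera_matrix" (3x3 intrinsics, pixels), "R" (3x3) and "t" (3): a world point X has camera coordinates R X + t. Camera axes: x right, y down, z forward; pixel columns grow to the right and rows downward; lengths in mm; the calibration is good to about 2 mm. A picture is of the moment at which its call begins. camera_info takes no time and is no camera call.
- ctrl.close_job(): hands the job in, once; it reports no verdict.
The state is a dict: "t": time; "qpos": joint angles; "qvel": joint speeds; "joint_torque": joint torques, N m; "ee_pos": TCP position; "orientation": TCP orientation; "ft_force": force on the tool from outside, world axes, zero at the start; "moment": the same for the moment, N m; "width": finger opening in mm.
Only numpy, scipy, OpenCV 4.12 (cv2) and the standard library are available. Lean on these libraries where they do the work, as an engineer would, in place of code of your own. Each camera call takes 0.05 s, during which the arm holds its last target. There are 200 camera calls.

### The job

Get this seized microscope stage ready for cleaning. First put a dust sleeve fully home over every objective standing in the rack; then, with the mallet, tap the two ends of the black stage plate's rear edge lightly and by turns until the plate has walked right off its guide (the gripper must not touch the plate before then). Stand the mallet back upright on its rubber pad, slide the plate over the board, without lifting it, until it lies wholly inside the blue outline, and leave the other things where they are.

Things in the scene. Friction and masses are not known exactly. Their poses are not given: they have to be found in the camera images.
- board: Grey service board, 400 x 280 mm, 12 mm thick, fixed to the table. Origin: centre of its underside. Its +x axis (along the 400 mm side) is the direction in which the stage plate comes off its guide.
- guide (a point): Fixed steel T guide on the board, mostly hidden under the plate: 75 mm long (x), 60 mm wide, top 14 mm above the board. Origin: its middle, at the board's top, 110 mm to -x of the board's centre; axes as the board's. Behind it (44 to 86 mm to -x) stands the grey pinion housing, 76 mm wide, 26 mm tall, with a knob to 38 mm, which bars the middle of the plate's rear edge.
- plate_centre (a point): Black upper plate of a microscope stage, 100 mm (x) by 170 mm (y), 24 mm tall, 0.8 kg, dragging with some 7 N; this point: its centre, 12 mm above its underside. It starts on the guide, axes as the board's, centre 11 mm to +x of the guide's middle. A channel under it straddles the T guide (1.5 mm play each side, cannot lift). It is off the guide once its centre is 95 mm or more to +x of the guide's middle.
- plate_end_a (a point): Brass-coloured tapping face (30 mm wide, 24 mm tall) at the +y end of the plate's rear (-x) edge, 70 mm from its middle; origin on the face, 12 mm above the board, axes as the plate's. Tap it towards +x. Driven at one end only, the plate cocks a few degrees and binds; a tap on the other end then brings that end forward, so it walks off, an end moving 5 to 20 mm a tap.
- plate_end_b (a point): The like tapping face at the -y end of the plate's rear edge, 70 mm from the middle.
- spot_centre (a point): Light blue rectangle with a blue outline drawn flat on the board, 140 mm (its x) by 210 mm (its y): the cleaning spot. Origin at its centre, level with the board's top; axes along its sides, roughly the board's.
- mallet_grip (a point): Small assembly mallet that stands upright on its block head. Head: steel with white nylon faces, 84 mm long (its x, the two faces look to +x and -x) by 40 mm (its y) by 40 mm tall. Handle: wood, straight up from the head's middle, 26 mm (x) by 20 mm (y), to 135 mm above the head's underside; 0.35 kg. This point is on the handle, 100 mm above the head's underside, 35 mm below the handle's top.
- pad_centre (a point): Black rubber pad, 100 mm (its x) by 90 mm, 3 mm thick, fixed to the table: the mallet's place, where it stands at the start. Origin at the centre of its top.
- rack: Aluminium objective rack, fixed: 260 mm (its x) by 64 mm, 30 mm tall, with three wells 85 mm apart along x. Origin: centre of its underside.
- objective1: Microscope objective with a red ring, standing by its 20 mm thread in one of the rack's three wells, lens up, 0.25 kg: steel barrel of 35 mm diameter for 36 mm, then tapering to 18 mm at 56 mm height. Origin: centre of its foot, level with the rack's top (30 mm above the table); z up. To stay there. May be absent (None).
- objective2: Microscope objective with a yellow ring, standing by its 20 mm thread in one of the rack's three wells, lens up, 0.25 kg: steel barrel of 35 mm diameter for 36 mm, then tapering to 18 mm at 56 mm height. Origin: centre of its foot, level with the rack's top (30 mm above the table); z up. To stay there. May be absent (None).
- objective3: Microscope objective with a blue ring, standing by its 20 mm thread in one of the rack's three wells, lens up, 0.25 kg: steel barrel of 35 mm diameter for 36 mm, then tapering to 18 mm at 56 mm height. Origin: centre of its foot, level with the rack's top (30 mm above the table); z up. To stay there. May be absent (None).
- sleeve1_centre (a point): Orange rigid dust sleeve: open tube, 47 mm outside and 39 mm inside diameter, 75 mm long, 60 g, standing upright on the table; any sleeve fits any objective with 2 mm play all round; fully home it stands on the rack. This point is its centre, half-way up; z along its axis.
- sleeve2_centre (a point): Orange rigid dust sleeve: open tube, 47 mm outside and 39 mm inside diameter, 75 mm long, 60 g, standing upright on the table; any sleeve fits any objective with 2 mm play all round; fully home it stands on the rack. This point is its centre, half-way up; z along its axis.
- sleeve3_centre (a point): Orange rigid dust sleeve: open tube, 47 mm outside and 39 mm inside diameter, 75 mm long, 60 g, standing upright on the table; any sleeve fits any objective with 2 mm play all round; fully home it stands on the rack. This point is its centre, half-way up; z along its axis.
- oil: Bystander to be left where it is: amber oil bottle, 32 mm across, 75 mm tall. Origin on its underside.
- driver: Bystander to be left where it is: blue-handled screwdriver, 170 mm, lying. Origin on its underside.
- slidebox: Bystander to be left where it is: blue slide box, 85 x 105 x 34 mm. Origin on its underside.
- swabjar: Bystander to be left where it is: glass jar of swabs, 64 mm across, 70 mm tall (swabs to 105 mm). Origin on its underside.
- driveknob: Bystander to be left where it is: black and silver drive knob, 42 mm across, 52 mm tall. Origin on its underside.
- dish: Bystander to be left where it is: flat glass dish, 94 mm across, 15 mm tall. Origin on its underside.
- brush: Bystander to be left where it is: brush, 180 mm, lying. Origin on its underside.

How it is judged:
By the outcome, as a careful person would: the job done as asked, in the order asked, and still so for the second after the job is handed in, with the robot touching nothing.
Of objective1, objective2, objective3 only 2 to 3 are there at a start; the rules pass over those that are not, and their reading is None.
At some moment in a run one of sleeve1, sleeve2, sleeve3 may be knocked a few centimetres aside while the robot is not near it.
It also fails if it takes over 210 s, if anything falls off the work surface, if the arm or the gripper's body presses on something with over 40 N, if the wrist force passes 120 N, or if a joint passes its speed limit or range.

## Working session

There is one attempt and no reset: what is moved stays moved. The work goes in short steps, Python scripts to look and compute and a shell command to move; the robot and the scene stay as the last step left them, time stands still between calls to the robot, and variables do not carry over. Pictures are saved under pics/ and viewed, about 12 in all and at most 16, crops included, and the job is handed in when it is done.

```bash
ls; mkdir -p pics; python3 - <<'E'
from workcell import ctrl
import cv2
o=ctrl.get_obs();print(o)
for n in("scene","top"):
    im=ctrl.get_image(n);cv2.imwrite(f"pics/{n}0.png",cv2.cvtColor(im,cv2.COLOR_RGB2BGR))
    c=ctrl.camera_info(n);print(n,c)
a=cv2.imread("pics/top0.png");cv2.imwrite("pics/top0b.png",cv2.resize(a,(800,600),interpolation=cv2.INTER_CUBIC))
a=cv2.imread("pics/scene0.png");cv2.imwrite("pics/scene0b.png",cv2.resize(a,(800,600),interpolation=cv2.INTER_CUBIC))
E
```

```text
pics
{'t': 0.0, 'qpos': array([-1.36799599e+00,  4.23831990e-01,  1.63069805e+00,  1.77387929e-06,
        1.08860135e+00, -1.89928852e-02]), 'qvel': array([ 1.89766290e-03,  6.67052325e-04,  7.71350010e-04, -1.57127191e-03,
       -1.18136254e-03,  3.06306433e-05]), 'joint_torque': array([ 6.71800481e-04, -5.44618034e+01, -2.73665482e+01,  6.45111920e-02,
        2.27242231e-02, -8.48774926e-05]), 'ee_pos': array([ 137.40331198, -609.13098714,  221.90406457]), 'orientation': array([-3.12077186e+00, -3.47507445e-01,  2.19258165e-04]), 'ft_force': array([-0.97349827,  0.13143002, -0.34564663]), 'moment': array([-0.04139813, -0.0325901 ,  0.03719667]), 'width': 88.13131527690777}
scene {'camera_matrix': array([[397.92586749,   0.        , 255.6527148 ],
       [  0.        , 397.92586749, 195.01147587],
       [  0.        ,   0.        ,   1.        ]]), 'R': array([[ 0.29457312,  0.95562406, -0.00305474],
       [ 0.55932201, -0.17500227, -0.81026729],
       [-0.77484551,  0.23697438, -0.58605254]]), 't': array([-131.62485218, -243.58586919, 1529.40017886])}
top {'camera_matrix': array([[393.05837065,   0.        , 247.34911114],
       [  0.        , 393.05837065, 190.10869037],
       [  0.        ,   0.        ,   1.        ]]), 'R': array([[ 1.51066115e-02, -9.99881531e-01,  2.95192545e-03],
       [-9.89183454e-01, -1.53756455e-02, -1.45875578e-01],
       [ 1.45903684e-01, -7.16310121e-04, -9.89298540e-01]]), 't': array([ -23.11903662,  538.46068535, 1198.2132582 ])}
```

View pics/top0b.png

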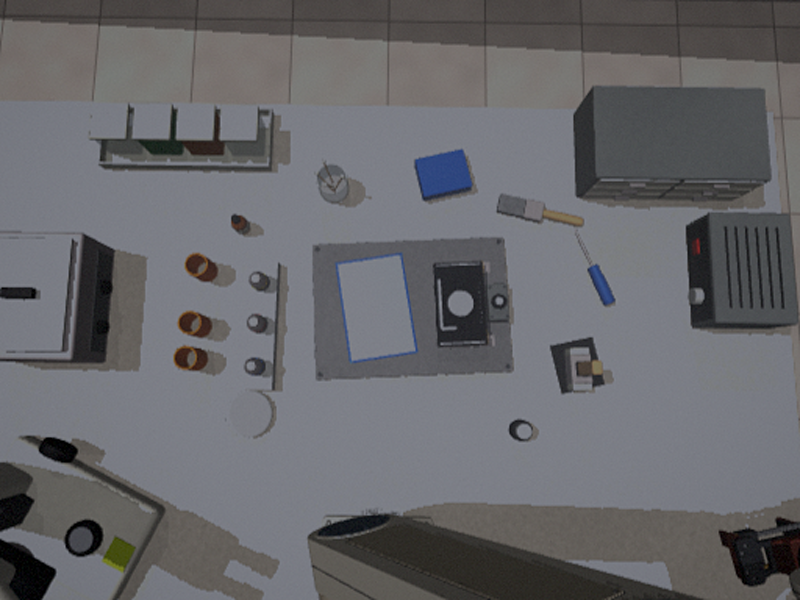

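View pics/scene0b.png

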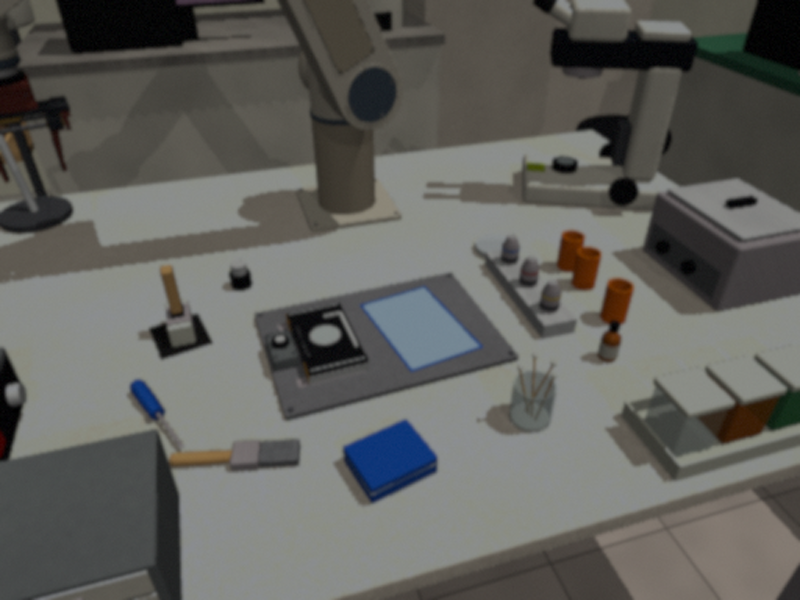

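```bash
cat > h.py <<'E'
import numpy as np,cv2
from workcell import ctrl
I={n:ctrl.camera_info(n) for n in("scene","top")}
def ray(n,u,v):
    c=I[n];R=c["R"];C=-R.T@c["t"];d=R.T@np.linalg.solve(c["camera_matrix"],[u,v,1.]);return C,d
def onz(n,u,v,z):
    C,d=ray(n,u,v);return C+d*(z-C[2])/d[2]
def proj(n,X):
    c=I[n];p=c["camera_matrix"]@(c["R"]@np.asarray(X,float)+c["t"]);return p[:2]/p[2]
def tri(a,b):
    (C1,d1),(C2,d2)=ray("top",*a),ray("scene",*b)
    s=np.linalg.lstsq(np.c_[d1,-d2],C2-C1,rcond=None)[0];p,q=C1+d1*s[0],C2+d2*s[1];return (p+q)/2,np.linalg.norm(p-q)
def get(n,name):
    im=cv2.cvtColor(ctrl.get_image(n),cv2.COLOR_RGB2BGR);cv2.imwrite(f"pics/{name}.png",im);return im
def crop(im,x,y,w,h,k,name):
    c=cv2.resize(im[y:y+h,x:x+w],None,fx=k,fy=k,interpolation=cv2.INTER_CUBIC)
    c=cv2.convertScaleAbs(c,alpha=1.6,beta=10);cv2.imwrite(f"pics/{name}.png",c)
def blobs(m,amin=20):
    n,l,s,c=cv2.connectedComponentsWithStats(m.astype(np.uint8));return [(c[i].round(2),s[i].tolist()) for i in range(1,n) if s[i][4]>=amin]
E
python3 - <<'E'
from h import *
t=cv2.imread("pics/top0.png");s=cv2.imread("pics/scene0.png")
a=t[150:265,100:195];b=s[140:225,300:420]
crop(t,100,150,100,115,5,"c1");crop(s,300,140,120,85,6,"c2")
c1=cv2.imread("pics/c1.png");c2=cv2.resize(cv2.imread("pics/c2.png"),None,fx=.5,fy=.5)
# mallet + plate
crop(t,195,145,205,115,3.9,"c3")
for n,im in(("top",t),("scene",s)):
    h=cv2.cvtColor(im,cv2.COLOR_BGR2HSV)
    print(n,"orange",blobs((h[...,0]<16)&(h[...,1]>150)&(h[...,2]>50)))
    print(n,"blue",blobs((abs(h[...,0].astype(int)-110)<12)&(h[...,1]>120)&(h[...,2]>50)))
for n in I: print(n,-I[n]["R"].T@I[n]["t"])
E
```

```text
top orange []
top blue [(array([283.3 , 110.52]), [266, 96, 36, 30, 777]), (array([384.39, 182.2 ]), [377, 170, 16, 25, 173]), (array([264.73, 218.05]), [262, 208, 5, 18, 22])]
scene orange [(array([370.05, 166.29]), [357, 149, 27, 36, 621]), (array([394.33, 192.3 ]), [385, 179, 20, 28, 389]), (array([391.14, 216.48]), [387, 212, 9, 9, 64]), (array([475.92, 271.25]), [463, 259, 26, 24, 312])]
scene blue [(array([ 93.26, 254.74]), [84, 244, 20, 24, 231]), (array([249.17, 293.79]), [221, 269, 58, 52, 1817])]
scene [1360.06494264 -279.27286115  698.53711805]
top [ 358.16192174  -13.97882482 1264.00713682]
```

View pics/c1.png

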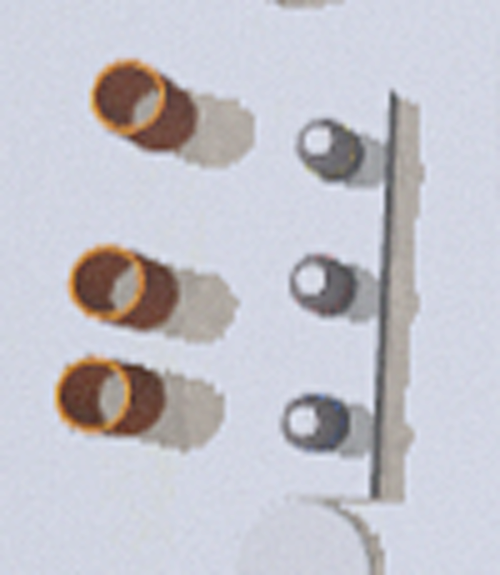

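View pics/c2.png

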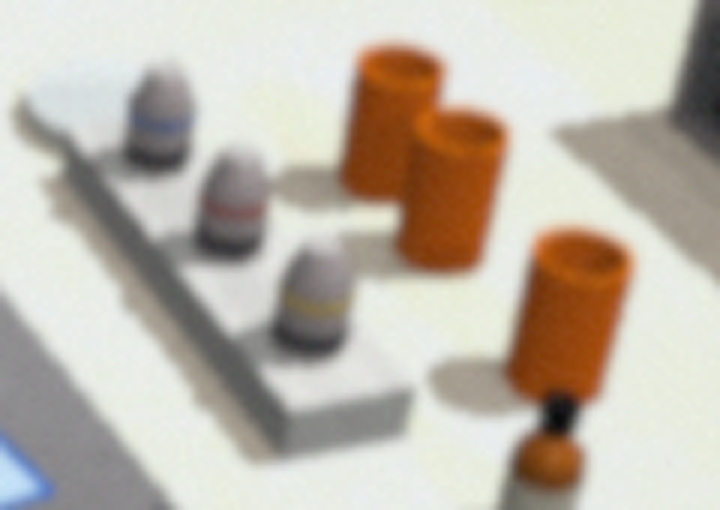

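View pics/c3.png

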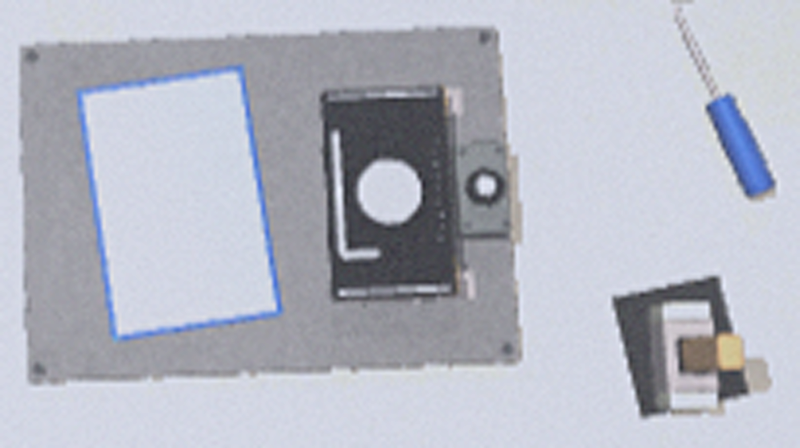

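```bash
cat >> h.py <<'E'
def pts(n,P,z,x0,y0,k): return np.array([onz(n,(u+.5)/k-.5+x0,(v+.5)/k-.5+y0,z) for u,v in P])
def sleeves(im,z=75):
    h=cv2.cvtColor(im,cv2.COLOR_BGR2HSV).astype(int)
    m=((h[...,0]<22)&(h[...,1]>120)&(h[...,2]>95)).astype(np.uint8)
    m[:,200:]=0;m[:150]=0;m[270:]=0
    out=[]
    for c in cv2.findContours(cv2.morphologyEx(m,cv2.MORPH_CLOSE,np.ones((3,3))),0,1)[0]:
        if len(c)>12:
            (u,v),r=cv2.minEnclosingCircle(c);e=cv2.fitEllipse(c);out.append((e[0],e[1],onz("top",*e[0],z).round(1)))
    return out
E
python3 - <<'E'
from h import *
np.set_printoptions(suppress=True,precision=1)
t=cv2.imread("pics/top0.png");s=cv2.imread("pics/scene0.png")
for e in sleeves(t): print("sleeve",e)
print("by eye",pts("top",[(129,97),(106,283),(94,395)],75,100,150,5))
print("scene rims",pts("scene",[(583,256),(460,131),(400,67)],75,300,140,6))
g=t[...,1].astype(int);m=np.zeros(g.shape);
for u,v in[(316,137),(309,274),(302,420)]:
    x,y=int(u/5+100),int(v/5+150);w=g[y-5:y+7,x-5:x+7];print(w)
print("lens",pts("top",[(316,137),(309,274),(302,420)],86,100,150,5))
print("lens scene",pts("scene",[(320,240),(240,147),(166,63)],86,300,140,6))
b=pts("top",[(20,45),(497,27),(520,362),(30,382)],12,195,145,3.9);print("board",b,b.mean(0))
b=pts("top",[(78,90),(242,67),(281,312),(116,339)],12,195,145,3.9);print("spot",b,b.mean(0))
b=pts("top",[(613,297),(717,277),(748,392),(643,417)],3,195,145,3.9);print("pad",b,b.mean(0))
b=pts("top",[(321,92),(442,86),(458,293),(333,300)],36,195,145,3.9);print("plate",b,b.mean(0))
print("handle top",pts("top",[(730,352)],138,195,145,3.9))
crop(s,70,150,190,120,4.2,"c4")
E
```

```text
sleeve ((110.94153594970703, 226.14849853515625), (1.817512035369873, 6.266572952270508), array([417.3, 394.6,  75. ]))
sleeve ((118.54039001464844, 228.45257568359375), (13.037541389465332, 13.68232536315918), array([410.8, 371.3,  75. ]))
sleeve ((119.20011901855469, 205.96258544921875), (10.517006874084473, 12.553069114685059), array([478.8, 373.5,  75. ]))
sleeve ((120.34065246582031, 206.04806518554688), (13.85074520111084, 15.451468467712402), array([478.6, 370.1,  75. ]))
sleeve ((125.0399398803711, 168.7594757080078), (13.395689964294434, 14.026777267456055), array([594.1, 362.8,  75. ]))
by eye [[593.4 361.6  75. ]
 [478.2 368.6  75. ]
 [410.3 371.7  75. ]]
scene rims [[595.2 366.8  75. ]
 [478.9 371.7  75. ]
 [412.2 376.   75. ]]
[[128 128 130 129 128 131 129 128 129 129 127 129]
 [127 127 130 127 121 119 113 109 114 123 129 129]
 [128 127 128 116  92  86  68  52  70  95 114 131]
 [127 127 116  86  95 102  96  87  57  53  67 116]
 [128 119  88 106 130 132 128 122  62  59  56  64]
 [126 106  84 131 128 129 127 122  82  63  57  55]
 [130 103  84 132 129 130 130 124  81  58  5
[... 1451 characters left out ...]
131 130 116 103 102  94  93  98  98]]
lens [[568.2 243.   86. ]
 [484.4 243.3  86. ]
 [396.9 243.4  86. ]]
lens scene [[561.  247.2  86. ]
 [475.6 249.5  86. ]
 [388.9 251.1  86. ]]
board [[ 652.2  141.9   12. ]
 [ 674.  -257.2   12. ]
 [ 395.3 -272.3   12. ]
 [ 373.2  124.7   12. ]] [523.7 -65.7  12. ]
spot [[614.7  92.4  12. ]
 [636.4 -43.8  12. ]
 [432.9 -78.   12. ]
 [408.9  55.9  12. ]] [523.2   6.6  12. ]
pad [[ 449.9 -351.5    3. ]
 [ 467.7 -437.7    3. ]
 [ 374.1 -459.9    3. ]
 [ 352.7 -373.6    3. ]] [ 411.1 -405.7    3. ]
plate [[ 611.2 -108.    36. ]
 [ 617.8 -206.9   36. ]
 [ 448.8 -218.5   36. ]
 [ 441.6 -118.3   36. ]] [ 529.8 -162.9   36. ]
handle top [[ 401.2 -400.   138. ]]
```

View pics/c4.png

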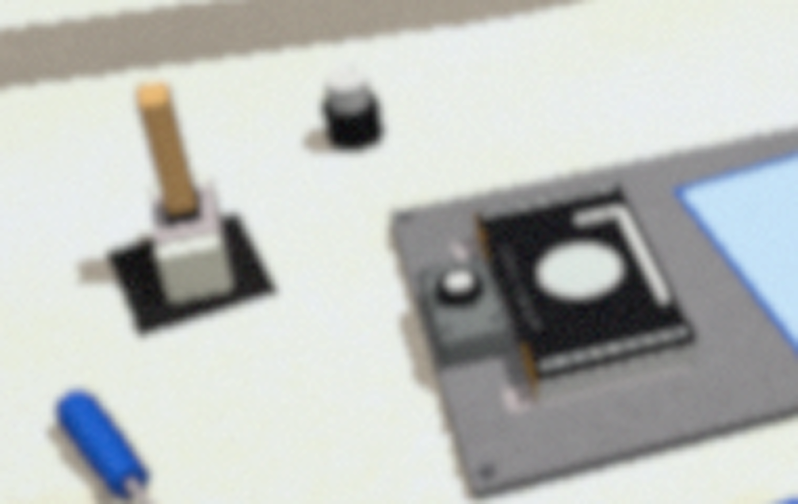

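```bash
cat > st.py <<'E'
from h import *
import sys
from scipy.spatial.transform import Rotation as Ro
np.set_printoptions(suppress=True,precision=2)
def st(goal=None,yaw=None):
    o=ctrl.get_obs();R=Ro.from_rotvec(o["orientation"]).as_matrix();psi=np.degrees(np.arctan2(R[1,0],R[0,0]))
    print("t %.2f"%o["t"],"p",o["ee_pos"],"psi %.2f"%psi,"tz",R[:,2],"F",o["ft_force"],"w %.1f"%o["width"],"q6 %.2f"%o["qpos"][5])
    if goal is not None: print("  shift cm",R.T@(np.array(goal,float)-o["ee_pos"])/10,"" if yaw is None else "spin %.2f"%((psi-yaw+180)%360-180))
if __name__=="__main__":
    a=[float(x) for x in sys.argv[1:]];st(a[:3] if len(a)>2 else None,a[3] if len(a)>3 else None)
E
python3 -m inch '[{"xyz":[3.3,-4.2,0],"spin":-8},{"xyz":[6.6,-8.5,0],"spin":-16},{"xyz":[9.9,-12.7,0],"spin":-24},{"xyz":[13.2,-17,0],"spin":-32},{"xyz":[16.5,-21.2,0],"spin":-40},{"xyz":[19.8,-25.5,0],"spin":-48},{"xyz":[23.1,-29.7,0],"spin":-56},{"xyz":[26.4,-34,0],"spin":-64},{"xyz":[29.7,-38.2,0],"spin":-72},{"xyz":[33,-42.4,0],"spin":-80},{"xyz":[36.3,-46.7,0],"spin":-88},{"xyz":[39.6,-50.9,0],"spin":-96},{"xyz":[42.9,-55.2,0],"spin":-104},{"xyz":[46.2,-59.4,0],"spin":-112},{"xyz":[49.5,-63.6,0],"spin":-120},{"xyz":[52.8,-67.9,0],"spin":-128},{"xyz":[56.1,-72.1,0],"spin":-136},{"xyz":[59.3,-76.4,0],"spin":-144},{"xyz":[62.6,-80.6,0],"spin":-152},{"xyz":[65.9,-84.9,0],"spin":-160}]' 0
python3 st.py 594 364 150 180
```

```text
t: 2.1
ee_pos: [562.1, 297.8, 222.7]
orientation: [-0.19, -3.135, -0.001]
ft_force: [-0.1, 0.1, -0.5]
width: 87.6
t 2.10 p [562.1  297.85 222.66] psi 173.06 tz [-0.  0. -1.] F [-0.06  0.14 -0.5 ] w 87.6 q6 -0.98
  shift cm [-2.37  6.95  7.27] spin -6.94
```

```bash
python3 -m inch '[{"xyz":[-1.2,3.5,3],"spin":-3.5},{"xyz":[-2.37,6.95,6],"spin":-6.9},{"xyz":[-2.37,6.95,9],"spin":-6.9},{"xyz":[-2.37,6.95,11.5],"spin":-6.9},{"xyz":[-2.37,6.95,11.5],"spin":-6.9},{"xyz":[-2.37,6.95,14],"spin":-6.9},{"xyz":[-2.37,6.95,16],"spin":-6.9},{"xyz":[-2.37,6.95,18],"spin":-6.9},{"xyz":[-2.37,6.95,18.7],"spin":-6.9},{"xyz":[-2.37,6.95,18.7],"spin":-6.9},{"xyz":[-2.37,6.95,18.7],"spin":-6.9}]' 0
python3 -m inch '[{"xyz":[0,0,0],"spin":0},{"xyz":[0,0,0],"spin":0},{"xyz":[0,0,0],"spin":0},{"xyz":[0,0,0],"spin":0},{"xyz":[0,0,0],"spin":0},{"xyz":[0,0,0],"spin":0},{"xyz":[0,0,0],"spin":0},{"xyz":[0,0,0],"spin":0}]' 0.6
python3 st.py
python3 - <<'E'
from h import *
crop(get("top","t1"),90,140,120,120,4,"t1a");a=cv2.imread("pics/t1a.png");s=get("scene","s1")
crop(s,330,110,120,120,3.3,"s1a");b=cv2.imread("pics/s1a.png");c=np.zeros((480,a.shape[1]+b.shape[1],3),np.uint8);c[:480,:480]=a;c[:b.shape[0],480:]=b[:480];cv2.imwrite("pics/v1.png",cv2.resize(c,(800,430)))
E
```

```text
t: 3.2
ee_pos: [594.6, 364.5, 37.1]
orientation: [0.001, 3.141, 0.003]
ft_force: [0.2, -0.1, -0.2]
width: 87.9
t: 4.0
ee_pos: [594.7, 364.5, 37.1]
orientation: [0.001, 3.141, 0.003]
ft_force: [0.1, 0.7, 1.0]
width: 47.2
t 4.00 p [594.68 364.53  37.14] psi 179.95 tz [ 0.  0. -1.] F [0.1  0.65 1.03] w 47.2 q6 -1.04
```

View pics/v1.png

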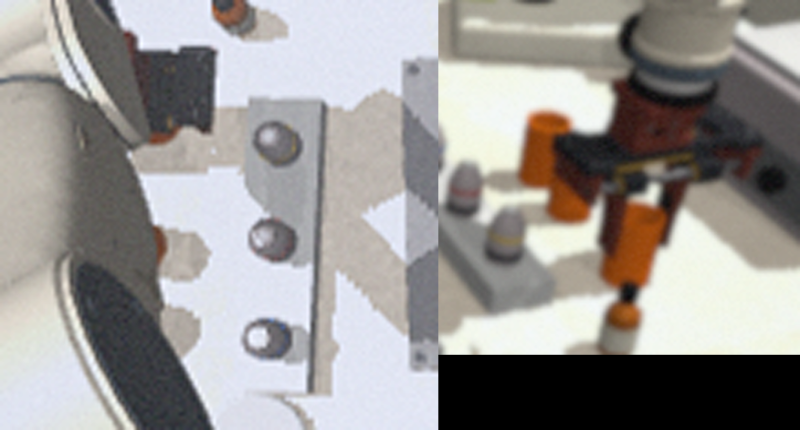

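```bash
python3 -m inch '[{"xyz":[0,0,0],"spin":0},{"xyz":[0,0,0],"spin":0},{"xyz":[0,0,0],"spin":0},{"xyz":[0,0,0],"spin":0},{"xyz":[0,0,0],"spin":8},{"xyz":[0,0,0],"spin":16},{"xyz":[0,0,0],"spin":24},{"xyz":[0,0,0],"spin":32},{"xyz":[0,0,0],"spin":40},{"xyz":[0,0,0],"spin":48},{"xyz":[0,0,0],"spin":56},{"xyz":[0,0,0],"spin":64},{"xyz":[0,0,0],"spin":72},{"xyz":[0,0,0],"spin":80},{"xyz":[0,0,0],"spin":86},{"xyz":[0,0,0],"spin":90},{"xyz":[0,0,0],"spin":90},{"xyz":[0,0,0],"spin":90}]' 0
python3 -m inch '[{"xyz":[0,0,0],"spin":0},{"xyz":[0,0,0],"spin":0},{"xyz":[0,0,0],"spin":0},{"xyz":[0,0,0],"spin":0},{"xyz":[0,0,0],"spin":0},{"xyz":[0,0,0],"spin":0},{"xyz":[0,0,0],"spin":0},{"xyz":[0,0,0],"spin":0}]' 0.6
python3 - <<'E'
from h import *
from st import st
def lens(im):
    out=[]
    for u,v in[(163,177.6),(161.9,205.5),(160.1,233.9)]:
        x,y=int(round(u)),int(round(v));w=np.clip(im[y-4:y+5,x-4:x+5,1].astype(float)-75,0,50)
        m=(w>20).astype(np.uint8);n,l,s,c=cv2.connectedComponentsWithStats(m,connectivity=4);k=l[4,4];w=w*(l==k);yy,xx=np.mgrid[-4:5,-4:5]
        p=((w*xx).sum()/w.sum()+x,(w*yy).sum()/w.sum()+y);out.append((np.round(p,2),s[k][4],onz("top",*p,86)))
    return out
for f in("top0","t1"): print(*lens(cv2.imread(f"pics/{f}.png")),sep="\n")
t=cv2.imread("pics/top0.png")
print(proj("top",[594.7,364.5,75]));st([566,244,160])
E
```

```text
t: 5.9
ee_pos: [594.6, 364.5, 37.1]
orientation: [-2.22, -2.222, -0.003]
ft_force: [0.1, 0.7, -0.7]
width: 87.6
t: 6.7
ee_pos: [594.7, 364.5, 37.1]
orientation: [-2.22, -2.222, -0.003]
ft_force: [-0.1, -0.4, 0.3]
width: 46.5
(array([163.03, 177.65]), np.int32(25), array([566.22, 242.19,  86.  ]))
(array([161.71, 205.49]), np.int32(30), array([481.09, 242.23,  86.  ]))
(array([160.14, 233.74]), np.int32(27), array([396.49, 242.93,  86.  ]))
(array([163.06, 177.6 ]), np.int32(11), array([566.36, 242.12,  86.  ]))
(array([160.85, 205.99]), np.int32(18), array([479.55, 244.74,  86.  ]))
(array([160.13, 233.71]), np.int32(30), array([396.6 , 242.95,  86.  ]))
[124.49 168.56]
t 6.70 p [594.69 364.53  37.13] psi 90.07 tz [ 0.  0. -1.] F [-0.1  -0.44  0.28] w 46.5 q6 0.53
  shift cm [-12.03  -2.88 -12.31]
```

```bash
python3 -m inch '[{"xyz":[0,0,-1],"spin":0},{"xyz":[0,0,-3.5],"spin":0},{"xyz":[0,0,-6.5],"spin":0},{"xyz":[0,0,-9],"spin":0},{"xyz":[0,0,-10.3],"spin":0},{"xyz":[-1,-0.2,-10.3],"spin":0},{"xyz":[-3.5,-0.8,-10.3],"spin":0},{"xyz":[-6.5,-1.5,-10.3],"spin":0},{"xyz":[-9.5,-2.2,-10.3],"spin":0},{"xyz":[-11.3,-2.6,-10.3],"spin":0},{"xyz":[-12,-2.78,-10.3],"spin":0},{"xyz":[-12,-2.78,-10.3],"spin":0},{"xyz":[-12,-2.78,-9.5],"spin":0},{"xyz":[-12,-2.78,-8.5],"spin":0},{"xyz":[-12,-2.78,-8],"spin":0},{"xyz":[-12,-2.78,-8],"spin":0}]'
python3 st.py
python3 -m inch '[{"xyz":[0,0,0.5],"spin":0},{"xyz":[0,0,1],"spin":0},{"xyz":[0,0,1.5],"spin":0},{"xyz":[0,0,1.8],"spin":0},{"xyz":[0,0,1.8],"spin":0}]'
python3 st.py
```

```text
t: 8.3
ee_pos: [566.1, 244.6, 115.3]
orientation: [-2.218, -2.222, 0.001]
ft_force: [-0.7, -0.1, -0.2]
width: 46.6
t 8.30 p [566.1  244.63 115.26] psi 90.11 tz [-0.  0. -1.] F [-0.67 -0.11 -0.17] w 46.6 q6 0.38
t: 8.8
ee_pos: [565.8, 244.5, 96.7]
orientation: [-2.218, -2.222, 0.002]
ft_force: [-0.2, 0.8, -0.5]
width: 46.2
t 8.80 p [565.8  244.46  96.74] psi 90.10 tz [-0.  0. -1.] F [-0.19  0.8  -0.52] w 46.2 q6 0.38
```

```bash
python3 -m inch '[{"xyz":[0,0,0.6],"spin":0},{"xyz":[0,0,1.2],"spin":0},{"xyz":[0,0,1.8],"spin":0},{"xyz":[0,0,2.4],"spin":0},{"xyz":[0,0,2.8],"spin":0},{"xyz":[0,0,2.9],"spin":0},{"xyz":[0,0,2.9],"spin":0}]'
python3 st.py
```

```text
t: 9.5
ee_pos: [565.7, 244.5, 67.6]
orientation: [-2.218, -2.222, 0.002]
ft_force: [0.5, -0.4, 0.2]
width: 46.3
t 9.50 p [565.68 244.46  67.58] psi 90.11 tz [-0.  0. -1.] F [ 0.51 -0.39  0.24] w 46.3 q6 0.38
```

```bash
python3 -m inch '[{"xyz":[0,0,0],"spin":0},{"xyz":[0,0,0],"spin":0},{"xyz":[0,0,0],"spin":0},{"xyz":[0,0,-1],"spin":0},{"xyz":[0,0,-3],"spin":0},{"xyz":[0,0,-6],"spin":0},{"xyz":[0,0,-9],"spin":0},{"xyz":[0,-2,-9],"spin":-8},{"xyz":[-2,-4,-9],"spin":-16},{"xyz":[-4,-6,-9],"spin":-24},{"xyz":[-6,-8,-9],"spin":-32},{"xyz":[-8,-8.7,-9],"spin":-40},{"xyz":[-8,-8.7,-9],"spin":-48},{"xyz":[-8,-8.7,-9],"spin":-56},{"xyz":[-8,-8.7,-9],"spin":-64},{"xyz":[-8,-8.7,-9],"spin":-72},{"xyz":[-8,-8.7,-9],"spin":-80},{"xyz":[-8,-8.7,-9],"spin":-88},{"xyz":[-8,-8.7,-9],"spin":-90}]' 0.3
python3 st.py 479 371.5 36 180
python3 - <<'E'
from h import *
a=get("top","t2");s=get("scene","s2");print(*sleeves(a),sep="\n")
crop(a,90,140,120,120,4,"t1a");a=cv2.imread("pics/t1a.png")
crop(s,330,110,120,120,3.3,"s1a");b=cv2.imread("pics/s1a.png");c=np.zeros((480,a.shape[1]+b.shape[1],3),np.uint8);c[:480,:480]=a;c[:b.shape[0],480:]=b[:480];cv2.imwrite("pics/v2.png",cv2.resize(c,(800,430)))
E
```

```text
t: 11.4
ee_pos: [479.3, 164.3, 158.7]
orientation: [0.01, -3.14, -0.001]
ft_force: [-0.0, 0.1, -0.3]
width: 61.1
t 11.40 p [479.32 164.33 158.65] psi -179.64 tz [-0.  0. -1.] F [-0.03  0.06 -0.32] w 61.1 q6 -1.27
  shift cm [-0.12 20.71 12.28] spin 0.36
((115.83833312988281, 232.58380126953125), (4.726134300231934, 15.26143741607666), array([398.3, 378.6,  75. ]))
((119.01228332519531, 228.8565673828125), (13.963470458984375, 16.149377822875977), array([409.6, 369.8,  75. ]))
((120.94709014892578, 206.0185546875), (13.231802940368652, 14.269964218139648), array([478.7, 368.2,  75. ]))
```

View pics/v2.png

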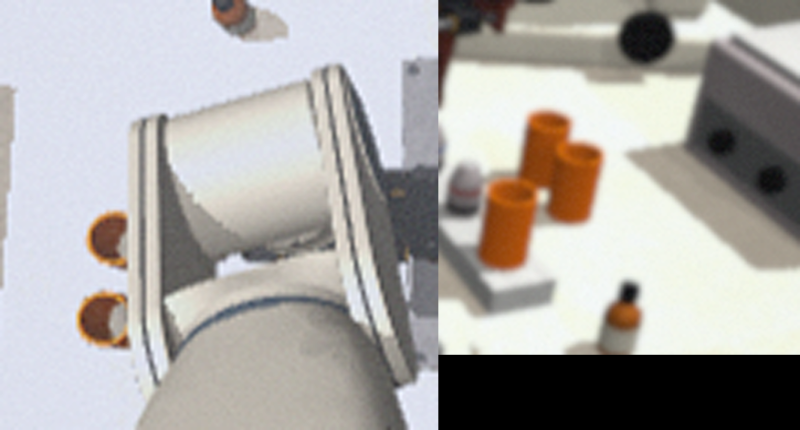

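```bash
python3 -m inch '[{"xyz":[0,3,0],"spin":0},{"xyz":[0,7,0],"spin":0},{"xyz":[0,11,0],"spin":0},{"xyz":[0,15,0],"spin":0},{"xyz":[-0.1,18.5,0],"spin":0},{"xyz":[-0.1,20.7,0],"spin":0},{"xyz":[-0.1,20.7,1],"spin":0},{"xyz":[-0.1,20.7,4],"spin":0},{"xyz":[-0.1,20.7,7],"spin":0},{"xyz":[-0.1,20.7,10],"spin":0},{"xyz":[-0.1,20.7,11.7],"spin":0},{"xyz":[-0.1,20.7,12.2],"spin":0},{"xyz":[-0.1,20.7,12.2],"spin":0}]' 0
python3 -m inch '[{"xyz":[0,0,0],"spin":0},{"xyz":[0,0,0],"spin":0},{"xyz":[0,0,0],"spin":0},{"xyz":[0,0,0],"spin":0},{"xyz":[0,0,0],"spin":0},{"xyz":[0,0,0],"spin":0},{"xyz":[0,0,0],"spin":0}]' 0.6
python3 st.py 481.3 244.6 67.3
python3 - <<'E'
from h import *
s=get("scene","s3");crop(s,340,120,90,80,6,"s3a")
E
```

```text
t: 12.8
ee_pos: [482.9, 371.8, 38.5]
orientation: [0.0, 3.138, 0.006]
ft_force: [2.7, -1.5, 10.4]
width: 87.9
t: 13.5
ee_pos: [482.5, 371.7, 38.2]
orientation: [-0.0, 3.139, 0.005]
ft_force: [0.7, -0.0, 0.8]
width: 36.5
t 13.50 p [482.55 371.7   38.25] psi -179.99 tz [ 0.  0. -1.] F [ 0.65 -0.02  0.77] w 36.5 q6 -0.94
  shift cm [  0.12 -12.7   -2.95]
```

View pics/s3a.png

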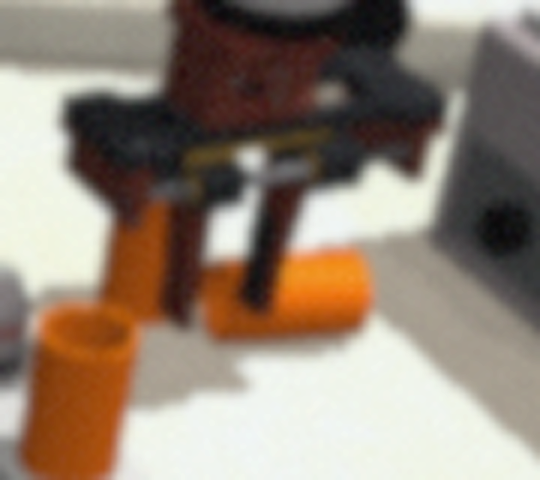

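```bash
python3 -m inch '[{"xyz":[0,0,-1],"spin":0},{"xyz":[0,0,-4],"spin":0},{"xyz":[0,0,-8],"spin":0},{"xyz":[0,-4,-12],"spin":0},{"xyz":[0,-8,-13],"spin":0},{"xyz":[0,-12,-13],"spin":0},{"xyz":[0,-16,-13],"spin":0},{"xyz":[0,-19.5,-13],"spin":0},{"xyz":[0,-21,-13],"spin":0},{"xyz":[0,-21,-13],"spin":0}]'
python3 st.py
python3 - <<'E'
from h import *
a=get("top","t4");s=get("scene","s4")
crop(a,75,140,120,120,4,"t1a");a=cv2.imread("pics/t1a.png")
crop(s,330,120,120,100,4,"s1a");b=cv2.imread("pics/s1a.png");c=np.zeros((480,960,3),np.uint8);c[:480,:480]=a;c[:400,480:]=b;cv2.imwrite("pics/v4.png",cv2.resize(c,(800,400)))
E
```

```text
t: 14.55
ee_pos: [482.3, 160.0, 168.1]
orientation: [0.004, 3.138, 0.006]
ft_force: [-0.3, 1.0, 0.4]
width: 35.3
t 14.55 p [482.34 159.99 168.11] psi 179.85 tz [ 0.  0. -1.] F [-0.35  0.99  0.37] w 35.3 q6 -1.27
```

View pics/v4.png

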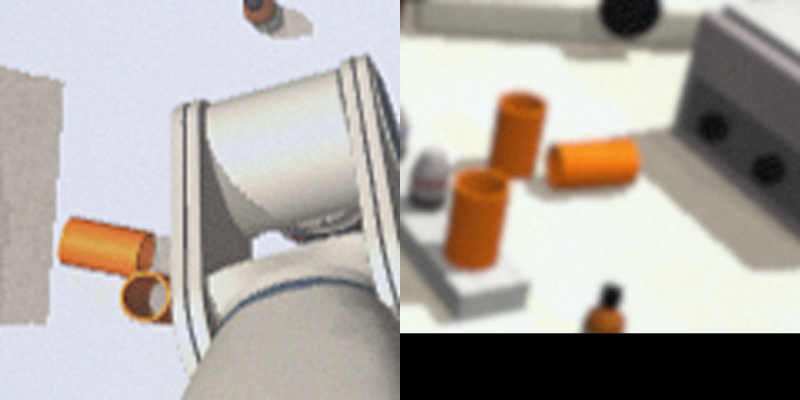

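```bash
python3 - <<'E'
from h import *
from st import st
np.set_printoptions(suppress=True,precision=1)
a=cv2.imread("pics/t4.png");h=cv2.cvtColor(a,cv2.COLOR_BGR2HSV).astype(int)
m=((h[...,0]<22)&(h[...,1]>120)&(h[...,2]>95)).astype(np.uint8);m[:,140:]=0;m[:195]=0;m[240:]=0
m=cv2.morphologyEx(m,cv2.MORPH_OPEN,np.ones((5,5)))
for c in cv2.findContours(m,0,2)[0]:
    r=cv2.minAreaRect(c);print(cv2.contourArea(c),r,[onz("top",*p,28) for p in cv2.boxPoints(r)],onz("top",*r[0],28))
s=cv2.imread("pics/s4.png");h=cv2.cvtColor(s,cv2.COLOR_BGR2HSV).astype(int)
m=((h[...,0]<16)&(h[...,1]>150)&(h[...,2]>50)).astype(np.uint8)
print(blobs(m,100))
for u,v in[(374.8,166.5),(396,161)]: print(onz("scene",u,v,23))
E
```

```text
285.5 ((104.62928009033203, 213.5634002685547), (23.81647491455078, 13.8289213180542), 12.094757080078125) [array([444.8, 473.3,  28. ]), array([487.6, 467.3,  28. ]), array([473. , 392.8,  28. ]), array([430.3, 399.2,  28. ])] [458.9 433.2  28. ]
[(array([357.6, 174.9]), [344, 149, 29, 52, 711]), (array([387.6, 169.5]), [375, 162, 27, 14, 276]), (array([476. , 270.7]), [462, 259, 27, 24, 341])]
[431.9 404.9  23. ]
[422.5 489.   23. ]
```

```bash
python3 -m inch '[{"xyz":[0,3,0],"spin":8},{"xyz":[0.3,7,0],"spin":16},{"xyz":[0.6,11,0],"spin":24},{"xyz":[1,15,0],"spin":32},{"xyz":[1.4,19,0],"spin":40},{"xyz":[1.8,23,0],"spin":48},{"xyz":[1.8,27,0],"spin":56},{"xyz":[1.8,29.6,0],"spin":64},{"xyz":[1.8,29.6,1],"spin":72},{"xyz":[1.8,29.6,2],"spin":80},{"xyz":[1.8,29.6,4],"spin":88},{"xyz":[1.8,29.6,6],"spin":96},{"xyz":[1.8,29.6,7],"spin":100.5},{"xyz":[1.8,29.6,7],"spin":100.5},{"xyz":[1.8,29.6,7],"spin":100.5}]' 0
python3 st.py 463.5 456 6 79.3
```

```text
t: 16.15
ee_pos: [464.5, 459.5, 99.1]
orientation: [-2.412, -2.012, -0.009]
ft_force: [0.2, 0.3, 0.1]
width: 87.9
t 16.15 p [464.53 459.52  99.05] psi 79.68 tz [ 0.  0. -1.] F [0.23 0.33 0.1 ] w 87.9 q6 0.94
  shift cm [-0.41 -0.06  9.3 ] spin 0.38
```

```bash
python3 -m inch '[{"xyz":[-0.4,0,2],"spin":0},{"xyz":[-0.4,0,5],"spin":0},{"xyz":[-0.4,0,7.5],"spin":0},{"xyz":[-0.4,0,9],"spin":0},{"xyz":[-0.4,0,9.3],"spin":0},{"xyz":[-0.4,0,9.3],"spin":0},{"xyz":[-0.4,0,9.3],"spin":0}]' 0
python3 -m inch '[{"xyz":[0,0,0],"spin":0},{"xyz":[0,0,0],"spin":0},{"xyz":[0,0,0],"spin":0},{"xyz":[0,0,0],"spin":0},{"xyz":[0,0,0],"spin":0},{"xyz":[0,0,0],"spin":0}]' 0.468
python3 -m inch '[{"xyz":[0,0,-0.5],"spin":0},{"xyz":[0,0,-1.5],"spin":0},{"xyz":[0,0,-3],"spin":0},{"xyz":[0,0,-5],"spin":0},{"xyz":[0,0,-7],"spin":0},{"xyz":[0,0,-8],"spin":0},{"xyz":[0,0,-8],"spin":0}]'
python3 - <<'E'
from h import *
s=get("scene","s5");crop(s,330,100,130,100,4,"v5")
E
```

```text
t: 16.85
ee_pos: [464.9, 456.8, 7.4]
orientation: [-2.411, -2.012, -0.012]
ft_force: [0.8, 0.2, 0.8]
width: 87.9
t: 17.45
ee_pos: [464.8, 456.8, 7.4]
orientation: [-2.411, -2.012, -0.012]
ft_force: [-0.6, 0.2, 1.1]
width: 47.4
t: 18.15
ee_pos: [465.4, 457.3, 89.9]
orientation: [-2.411, -2.012, -0.018]
ft_force: [1.1, 0.0, 0.7]
width: 47.3
```

View pics/v5.png

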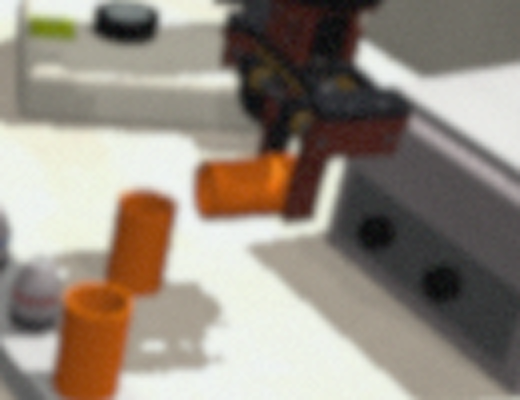

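```bash
cat > hang.py <<'E'
from h import *
s=get("scene","hang");h=cv2.cvtColor(s,cv2.COLOR_BGR2HSV).astype(int)
m=((h[...,0]<16)&(h[...,1]>150)&(h[...,2]>50)).astype(np.uint8);m[:100]=0;m[210:]=0;m[:,:372]=0;m[:,440:]=0
print([b for b in blobs(m,40)],"w",ctrl.get_obs()["width"].round(2))
E
python3 -m inch '[{"xyz":[0,0,1.5],"spin":0},{"xyz":[0,0,3],"spin":0},{"xyz":[0,0,4],"spin":0},{"xyz":[0,0,4],"spin":0}]' |head -2; python3 hang.py
for i in 1; do
python3 -m inch '[{"xyz":[0,0,0],"spin":0},{"xyz":[0,0,0],"spin":0}]' 0.464 |tail -1; python3 hang.py
python3 -m inch '[{"xyz":[0,0,0],"spin":0},{"xyz":[0,0,0],"spin":0}]' 0.462 |tail -1; python3 hang.py
python3 -m inch '[{"xyz":[0,0,0],"spin":0},{"xyz":[0,0,0],"spin":0}]' 0.460 |tail -1; python3 hang.py
done
```

```text
t: 18.6
ee_pos: [463.5, 455.5, 45.1]
width: 47.6
width: 47.6
width: 47.6Traceback (most recent call last):
  File "hang.py", line 4, in <module>
    print([b for b in blobs(m,40)],"w",ctrl.get_obs()["width"].round(2))
                                       ^^^^^^^^^^^^^^^^^^^^^^^^^^^^^
AttributeError: 'float' object has no attribute 'round'
Traceback (most recent call last):
  File "hang.py", line 4, in <module>
    print([b for b in blobs(m,40)],"w",ctrl.get_obs()["width"].round(2))
                                       ^^^^^^^^^^^^^^^^^^^^^^^^^^^^^
AttributeError: 'float' object has no attribute 'round'
Traceback (most recent call last):
  File "hang.py", line 4, in <module>
    print([b for b in blobs(m,40)],"w",ctrl.get_obs()["width"].round(2))
                                       ^^^^^^^^^^^^^^^^^^^^^^^^^^^^^
AttributeError: 'float' object has no attribute 'round'
Traceback (most recent call last):
  File "hang.py", line 4, in <module>
    print([b for b in blobs(m,40)],"w",ctrl.get_obs()["width"].round(2))
                                       ^^^^^^^^^^^^^^^^^^^^^^^^^^^^^
AttributeError: 'float' object has no attribute 'round'
```

```bash
sed -i 's/ctrl.get_obs()\["width"\].round(2)/round(ctrl.get_obs()["width"],2)/' hang.py; python3 hang.py
python3 -m inch '[{"xyz":[0,0,0],"spin":0},{"xyz":[0,0,0],"spin":0}]' 0.457 |tail -1; python3 hang.py
python3 -m inch '[{"xyz":[0,0,0],"spin":0},{"xyz":[0,0,0],"spin":0}]' 0.454 |tail -1; python3 hang.py
python3 -m inch '[{"xyz":[0,0,0],"spin":0},{"xyz":[0,0,0],"spin":0}]' 0.451 |tail -1; python3 hang.py
```

```text
[(array([388.33, 157.96]), [377, 150, 24, 16, 292])] w 47.25
width: 47.9
[(array([388.33, 157.96]), [377, 150, 24, 16, 294])] w 48.1
width: 47.5
[(array([389.32, 163.69]), [378, 152, 22, 24, 280])] w 48.17
width: 48.3
[(array([396.38, 168.43]), [383, 160, 28, 16, 306])] w 48.22
```

```bash
cat > lying.py <<'E'
from h import *
np.set_printoptions(suppress=True,precision=1)
a=get("top","lyt");s=get("scene","lys");h=cv2.cvtColor(a,cv2.COLOR_BGR2HSV).astype(int)
m=((h[...,0]<22)&(h[...,1]>120)&(h[...,2]>60)).astype(np.uint8);m[:,140:]=0;m[:185]=0;m[250:]=0
for c in cv2.findContours(cv2.morphologyEx(m,cv2.MORPH_OPEN,np.ones((3,3))),0,2)[0]:
    if cv2.contourArea(c)>60:
        r=cv2.minAreaRect(c);print(cv2.contourArea(c),r,[onz("top",*p,28) for p in cv2.boxPoints(r)],onz("top",*r[0],28),onz("top",*r[0],75))
h=cv2.cvtColor(s,cv2.COLOR_BGR2HSV).astype(int)
m=((h[...,0]<16)&(h[...,1]>150)&(h[...,2]>50)).astype(np.uint8);m[:100]=0
print(blobs(m,100))
crop(s,330,100,130,100,4,"lysa");crop(a,70,170,100,80,4,"lyta")
E
python3 -m inch '[{"xyz":[0,0,0],"spin":0},{"xyz":[0,0,0],"spin":0},{"xyz":[0,0,-1],"spin":0},{"xyz":[0,0,-4],"spin":0},{"xyz":[0,0,-8],"spin":0},{"xyz":[-4,0,-10],"spin":0},{"xyz":[-8,0,-10],"spin":0},{"xyz":[-12,0,-10],"spin":0},{"xyz":[-16,0,-10],"spin":0},{"xyz":[-20,0,-10],"spin":0},{"xyz":[-24,0,-10],"spin":0},{"xyz":[-28,0,-10],"spin":0},{"xyz":[-28,0,-10],"spin":0}]' 0
python3 lying.py
```

```text
t: 21.5
ee_pos: [412.2, 177.1, 145.8]
orientation: [-2.414, -2.008, -0.008]
ft_force: [0.1, 0.2, -0.3]
width: 87.9
340.5 ((96.7396240234375, 211.88870239257812), (28.073287963867188, 14.005928039550781), 10.619654655456543) [array([449.5, 504.7,  28. ]), array([493.1, 499.9,  28. ]), array([478.1, 411.8,  28. ]), array([434.6, 417. ,  28. ])] [463.8 458.3  28. ] [459.7 440.4  75. ]
[(array([357.6, 174.9]), [344, 149, 29, 52, 711]), (array([396.8, 168.7]), [384, 161, 28, 15, 280]), (array([476., 271.]), [463, 259, 26, 24, 332])]
```

View pics/lyta.png

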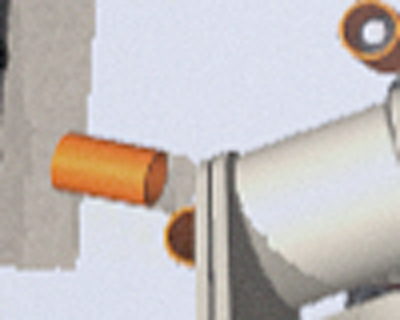

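```bash
python3 st.py 468.2 483.2 100 80.4;python3 -m inch '[{"xyz":[3,0,0],"spin":0},{"xyz":[7,0,0],"spin":0},{"xyz":[11,0,0],"spin":0},{"xyz":[15,0,0],"spin":0},{"xyz":[19,0,0],"spin":0},{"xyz":[23,0,0],"spin":0},{"xyz":[27,0,0],"spin":0},{"xyz":[30,0,1],"spin":0},{"xyz":[31,0,3],"spin":0},{"xyz":[31,0,4.5],"spin":0},{"xyz":[31,0,4.5],"spin":0},{"xyz":[31,0,4.5],"spin":0}]' 0;  python3 st.py 468.2 483.2 6 80.4
```

```text
t 21.60 p [414.59 180.26 146.24] psi 79.58 tz [ 0.01  0.01 -1.  ] F [ 0.26  0.34 -0.96] w 87.6 q6 0.56
  shift cm [30.73 -0.23  4.85] spin -0.82
t: 22.8
ee_pos: [470.4, 485.0, 103.2]
orientation: [-2.413, -2.01, -0.012]
ft_force: [-0.0, -0.3, 1.2]
width: 87.8
t 22.80 p [470.38 484.99 103.19] psi 79.59 tz [ 0.01  0.01 -1.  ] F [-0.   -0.3   1.19] w 87.8 q6 0.96
  shift cm [-0.28 -0.22  9.72] spin -0.81
```

```bash
python3 -m inch '[{"xyz":[-0.28,-0.2,2],"spin":-0.8},{"xyz":[-0.28,-0.2,5],"spin":-0.8},{"xyz":[-0.28,-0.2,8],"spin":-0.8},{"xyz":[-0.28,-0.2,9.5],"spin":-0.8},{"xyz":[-0.28,-0.2,9.7],"spin":-0.8},{"xyz":[-0.28,-0.2,9.7],"spin":-0.8}]' 0 |tail -1
python3 -m inch '[{"xyz":[0,0,0],"spin":0},{"xyz":[0,0,0],"spin":0},{"xyz":[0,0,0],"spin":0},{"xyz":[0,0,0],"spin":0},{"xyz":[0,0,0],"spin":0},{"xyz":[0,0,0],"spin":0}]' 0.465 |tail -1
python3 -m inch '[{"xyz":[0,0,-0.5],"spin":0},{"xyz":[0,0,-1.5],"spin":0},{"xyz":[0,0,-3],"spin":0},{"xyz":[0,0,-4.5],"spin":0},{"xyz":[0,0,-4.8],"spin":0},{"xyz":[0,0,-4.8],"spin":0},{"xyz":[0,0,-4.8],"spin":0}]'; python3 hang.py
python3 -m inch '[{"xyz":[0,0,0],"spin":0},{"xyz":[0,0,0],"spin":0}]' 0.458 |tail -1; python3 hang.py
python3 -m inch '[{"xyz":[0,0,0],"spin":0},{"xyz":[0,0,0],"spin":0},{"xyz":[0,0,0],"spin":0}]' 0.456 |tail -1; python3 hang.py
python3 -m inch '[{"xyz":[0,0,0],"spin":0},{"xyz":[0,0,0],"spin":0},{"xyz":[0,0,0],"spin":0}]' 0.455 |tail -1; python3 hang.py
```

```text
width: 88.1
width: 47.6
t: 24.7
ee_pos: [468.5, 482.9, 55.2]
orientation: [-2.4, -2.026, -0.013]
ft_force: [0.5, 0.7, 0.1]
width: 47.2
[(array([397.94, 154.91]), [387, 147, 23, 16, 286])] w 47.26
width: 48.1
[(array([397.65, 155.2 ]), [386, 147, 24, 16, 287])] w 47.65
width: 48.1
[(array([397.67, 155.28]), [387, 147, 23, 16, 284])] w 47.72
width: 48.1
[(array([399.29, 162.61]), [389, 149, 20, 26, 284])] w 47.62
```

```bash
python3 -m inch '[{"xyz":[0,0,0],"spin":0},{"xyz":[0,0,0],"spin":0}]' 0.4555 |tail -1; python3 hang.py
python3 -c "
from h import *
crop(cv2.imread('pics/hang.png'),330,100,130,100,4,'v6')"
```

```text
width: 47.4
[(array([399.33, 162.66]), [389, 149, 20, 26, 285])] w 48.03
```

View pics/v6.png

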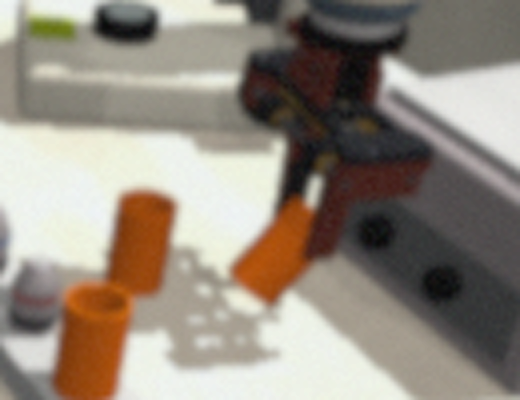

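```bash
python3 -m inch '[{"xyz":[0,0,0],"spin":0},{"xyz":[0,0,0],"spin":0}]' 0.455 |tail -1; python3 hang.py
python3 -m inch '[{"xyz":[0,0,0],"spin":0},{"xyz":[0,0,0],"spin":0}]' 0.4546 |tail -1; python3 hang.py
python3 -m inch '[{"xyz":[0,0,0],"spin":0},{"xyz":[0,0,0],"spin":0}]' 0.4542 |tail -1; python3 hang.py
```

```text
width: 47.8
[(array([399.33, 162.68]), [389, 149, 20, 26, 285])] w 47.99
width: 48.3
[(array([399.36, 162.67]), [389, 149, 20, 26, 286])] w 47.9
width: 48.1
[(array([399.36, 162.67]), [389, 149, 20, 26, 286])] w 47.94
```

```bash
python3 -m inch '[{"xyz":[0,0,-5],"spin":0},{"xyz":[0,0,-10],"spin":0},{"xyz":[0,0,-11],"spin":0},{"xyz":[0,0,-11.5],"spin":0},{"xyz":[0,0,-11],"spin":0},{"xyz":[0,0,-10],"spin":0},{"xyz":[0,0,-8.5],"spin":0},{"xyz":[0,0,-7],"spin":0},{"xyz":[0,0,-5.5],"spin":0},{"xyz":[0,0,-4],"spin":0},{"xyz":[0,0,-2.5],"spin":0},{"xyz":[0,0,-1],"spin":0},{"xyz":[0,0,0],"spin":0},{"xyz":[0,0,0],"spin":0}]'|sed -n 2p; python3 hang.py
```

```text
ee_pos: [467.4, 481.8, 52.4]
[(array([393.42, 163.73]), [385, 151, 18, 26, 330])] w 47.88
```

```bash
python3 - <<'E'
from h import *
s=cv2.imread("pics/hang.png");h=cv2.cvtColor(s,cv2.COLOR_BGR2HSV).astype(int)
m=((h[...,0]<16)&(h[...,1]>150)&(h[...,2]>50)).astype(np.uint8)
for r in m[148:180,378:412]: print("".join(".#"[x] for x in r))
for y in (425,440,455,468,482): print(y,proj("scene",[467,y,71]),proj("scene",[467,y,0]),proj("scene",[467,y,33]))
E
```

```text
..................................
..................................
..................................
.....................#............
.............###########..........
............#############.........
...........##############.........
...........##############.........
...........#############..........
...........#############..........
..........##############..........
..........##############..........
..........##############..........
..........##############..........
..........#############...........
.........##############...........
.........##############...........
.........##############...........
.........#############............
........##############............
........##############............
........#############.............
.......##############.............
.......##############.............
.......#############..............
.......#############..............
.......#############..............
........###########...............
..........########................
..................................
..................................
..................................
425 [389.26145757 157.93662763] [384.94600742 177.20311493] [386.91601433 168.40794598]
440 [393.51203341 157.19465279] [389.06957941 176.43156696] [391.09766819 167.64944569]
455 [397.73811641 156.45695338] [393.17016559 175.66431978] [395.25565357 166.89523857]
468 [401.38107289 155.82104377] [396.70556217 175.00282337] [398.84025066 166.24503699]
482 [405.28401606 155.13975122] [400.49390688 174.29399867] [402.68102085 165.54836878]
```

```bash
python3 - <<'E'
from h import *
crop(cv2.imread("pics/hang.png"),350,110,90,80,6,"v7")
E
```

```text
(no output)
```

View pics/v7.png

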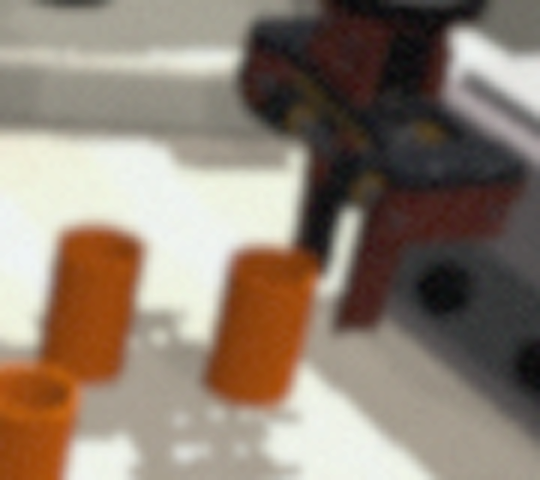

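```bash
python3 -m inch '[{"xyz":[0.5,0,-0.5],"spin":0},{"xyz":[0.8,0,-3],"spin":0},{"xyz":[0.8,0,-6],"spin":0},{"xyz":[0.8,0,-9],"spin":0},{"xyz":[0.8,0,-11],"spin":0},{"xyz":[-3,0,-11],"spin":-8},{"xyz":[-7,0,-11],"spin":-16},{"xyz":[-11,0,-11],"spin":-24},{"xyz":[-15,0,-11],"spin":-32},{"xyz":[-19,0,-11],"spin":-40},{"xyz":[-23,0,-11],"spin":-48},{"xyz":[-27,0,-11],"spin":-56},{"xyz":[-31,0,-11],"spin":-64},{"xyz":[-32,0,-11],"spin":-72},{"xyz":[-32,0,-11],"spin":-80},{"xyz":[-32,0,-11],"spin":-88},{"xyz":[-32,0,-11],"spin":-96},{"xyz":[-32,0,-11],"spin":-100},{"xyz":[-32,0,-11],"spin":-100}]'|sed -n 1,2p; python3 st.py
python3 - <<'E'
from h import *
a=get("top","t6");s=get("scene","s6");print(*sleeves(a),sep="\n")
h=cv2.cvtColor(s,cv2.COLOR_BGR2HSV).astype(int)
m=((h[...,0]<16)&(h[...,1]>150)&(h[...,2]>50)).astype(np.uint8);m[:100]=0
print(blobs(m,100))
crop(a,80,165,95,80,4,"t6a");crop(s,330,130,95,80,4,"s6a");cv2.imwrite("pics/v8.png",np.hstack([cv2.imread("pics/t6a.png"),cv2.imread("pics/s6a.png")]))
E
```

```text
t: 30.05
ee_pos: [414.8, 166.9, 163.3]
t 30.05 p [414.84 166.86 163.33] psi -179.61 tz [ 0.01  0.01 -1.  ] F [-0.06  0.39 -0.21] w 47.9 q6 -1.23
((117.00962829589844, 228.04795837402344), (11.596495628356934, 13.202515602111816), array([411.9, 375.9,  75. ]))
((94.75372314453125, 212.6064453125), (13.496335983276367, 14.21442699432373), array([457.5, 446.2,  75. ]))
((161.88087463378906, 176.87051391601562), (13.661314964294434, 14.459588050842285), array([570.5, 248.2,  75. ]))
[(array([357.59, 174.9 ]), [344, 149, 29, 52, 711]), (array([393.24, 164.06]), [385, 152, 17, 25, 320]), (array([475.95, 271.03]), [462, 259, 28, 24, 333])]
```

```bash
python3 st.py 458.2 448.2 100 90; python3 -m inch '[{"xyz":[-1,3,0],"spin":8},{"xyz":[-2,7,0],"spin":16},{"xyz":[-3,11,0],"spin":24},{"xyz":[-4,15,0],"spin":32},{"xyz":[-4.5,19,0],"spin":40},{"xyz":[-4.5,23,0],"spin":48},{"xyz":[-4.5,26.5,0],"spin":56},{"xyz":[-4.5,28,0],"spin":64},{"xyz":[-4.5,28,0],"spin":72},{"xyz":[-4.5,28,1],"spin":80},{"xyz":[-4.5,28,2],"spin":88},{"xyz":[-4.5,28,3],"spin":90.4},{"xyz":[-4.5,28,3],"spin":90.4},{"xyz":[-4.5,28,3],"spin":90.4}]' 0|sed -n 1,2p; python3 st.py 458.2 448.2 37 90
```

```text
t 30.15 p [414.51 166.74 162.93] psi -179.75 tz [ 0.01  0.   -1.  ] F [ 0.77  0.68 -0.02] w 48.1 q6 -1.22
  shift cm [-4.46 28.1   6.45] spin 90.25
t: 31.55
ee_pos: [458.5, 447.2, 134.8]
t 31.55 p [458.49 447.22 134.75] psi 89.88 tz [ 0.01  0.   -1.  ] F [0.66 0.12 0.42] w 87.9 q6 0.76
  shift cm [ 0.05 -0.08  9.78] spin -0.12
```

```bash
python3 -m inch '[{"xyz":[0.1,0,2],"spin":0},{"xyz":[0.1,0,5],"spin":0},{"xyz":[0.1,0,8],"spin":0},{"xyz":[0.1,0,9.5],"spin":0},{"xyz":[0.1,0,9.8],"spin":0},{"xyz":[0.1,0,9.8],"spin":0}]' 0
python3 -m inch '[{"xyz":[0,0,0],"spin":0},{"xyz":[0,0,0],"spin":0},{"xyz":[0,0,0],"spin":0},{"xyz":[0,0,0],"spin":0},{"xyz":[0,0,0],"spin":0},{"xyz":[0,0,0],"spin":0},{"xyz":[0,0,0],"spin":0}]' 0.6
python3 st.py 481.3 244.7 67.3 90
python3 - <<'E'
from h import *
s=get("scene","s7");h=cv2.cvtColor(s,cv2.COLOR_BGR2HSV).astype(int)
m=((h[...,0]<16)&(h[...,1]>150)&(h[...,2]>50)).astype(np.uint8);m[:100]=0
print(blobs(m,60))
E
```

```text
t: 32.15
ee_pos: [459.4, 449.0, 37.2]
orientation: [2.223, 2.219, 0.012]
ft_force: [0.4, -0.6, -0.6]
width: 87.9
t: 32.85
ee_pos: [459.4, 449.0, 37.4]
orientation: [2.223, 2.219, 0.012]
ft_force: [-0.6, 0.3, 2.8]
width: 46.7
t 32.85 p [459.35 449.04  37.43] psi 89.89 tz [ 0.01  0.01 -1.  ] F [-0.6   0.34  2.79] w 46.7 q6 0.76
  shift cm [-20.41   2.25  -3.08] spin -0.11
[(array([357.64, 174.81]), [344, 149, 29, 52, 733]), (array([391.73, 164.35]), [385, 150, 15, 28, 274]), (array([391.08, 216.51]), [387, 212, 9, 9, 65]), (array([475.94, 270.97]), [463, 259, 26, 24, 333])]
```

```bash
python3 -m inch '[{"xyz":[0,0,-1],"spin":0},{"xyz":[0,0,-3.5],"spin":0},{"xyz":[0,0,-6.5],"spin":0},{"xyz":[0,0,-9],"spin":0},{"xyz":[0,0,-10.3],"spin":0},{"xyz":[-2,0.2,-10.3],"spin":0},{"xyz":[-5.5,0.7,-10.3],"spin":0},{"xyz":[-9.5,1.1,-10.3],"spin":0},{"xyz":[-13.5,1.6,-10.3],"spin":0},{"xyz":[-17,2,-10.3],"spin":0},{"xyz":[-19.5,2.2,-10.3],"spin":0},{"xyz":[-20.35,2.2,-10.3],"spin":0},{"xyz":[-20.35,2.2,-10.3],"spin":0},{"xyz":[-20.35,2.2,-10.3],"spin":0}]'>/dev/null
python3 st.py 481 245.5 97
python3 - <<'E'
from h import *
s=get("scene","s8");crop(s,325,100,110,95,4,"v8");t=get("top","t8")
h=cv2.cvtColor(s,cv2.COLOR_BGR2HSV).astype(int)
m=((h[...,0]<16)&(h[...,1]>150)&(h[...,2]>50)).astype(np.uint8);m[:100]=0
print(blobs(m,60))
E
```

```text
t 34.30 p [480.25 245.23 139.21] psi 89.88 tz [ 0.01  0.01 -1.  ] F [-0.14  0.26 -0.51] w 46.4 q6 0.45
  shift cm [0.01 0.05 4.22] 
[(array([340.23, 148.95]), [334, 132, 15, 32, 301]), (array([357.59, 174.96]), [344, 149, 29, 52, 714]), (array([391.14, 216.48]), [387, 212, 9, 9, 64]), (array([476.15, 270.57]), [463, 257, 26, 26, 345])]
```

Position looks right; descend gently.

```bash
python3 -m inch '[{"xyz":[0,0.05,1],"spin":0},{"xyz":[0,0.05,2],"spin":0},{"xyz":[0,0.05,2.5],"spin":0},{"xyz":[0,0.05,3],"spin":0},{"xyz":[0,0.05,3.5],"spin":0},{"xyz":[0,0.05,4],"spin":0},{"xyz":[0,0.05,4.2],"spin":0},{"xyz":[0,0.05,4.2],"spin":0}]'>/dev/null
python3 st.py 481 245.5 67.5
```

```text
t 35.20 p [480.95 246.    97.1 ] psi 89.94 tz [ 0.01  0.01 -1.  ] F [-0.34  0.19 -0.08] w 46.9 q6 0.45
  shift cm [-0.06 -0.01  2.96]
```

```bash
python3 -m inch '[{"xyz":[0,0,0.6],"spin":0},{"xyz":[0,0,1.2],"spin":0},{"xyz":[0,0,1.8],"spin":0},{"xyz":[0,0,2.4],"spin":0},{"xyz":[0,0,2.8],"spin":0},{"xyz":[0,0,2.95],"spin":0},{"xyz":[0,0,2.95],"spin":0}]'>/dev/null
python3 st.py
```

```text
t 35.90 p [481.07 246.11  67.52] psi 89.94 tz [ 0.01  0.   -1.  ] F [-0.48 -0.15 -1.15] w 46.4 q6 0.45
```

```bash
python3 -m inch '[{"xyz":[0,0,0],"spin":0},{"xyz":[0,0,0],"spin":0},{"xyz":[0,0,0],"spin":0},{"xyz":[0,0,-1],"spin":0},{"xyz":[0,0,-3],"spin":0},{"xyz":[0,0,-6],"spin":0},{"xyz":[0,0,-9],"spin":0},{"xyz":[-2,-2,-9],"spin":0},{"xyz":[-4.5,-4,-9],"spin":0},{"xyz":[-7,-6,-9],"spin":0},{"xyz":[-8,-7,-9],"spin":0},{"xyz":[-8,-7,-9],"spin":0},{"xyz":[-8,-7,-9],"spin":0}]' 0.3 >/dev/null
python3 st.py 411.2 373.2 37 90
python3 - <<'E'
from h import *
a=get("top","t9");s=get("scene","s9");print(*sleeves(a),sep="\n")
h=cv2.cvtColor(s,cv2.COLOR_BGR2HSV).astype(int)
m=((h[...,0]<16)&(h[...,1]>150)&(h[...,2]>50)).astype(np.uint8);m[:100]=0
print(blobs(m,60))
E
```

```text
t 37.20 p [411.86 166.45 157.44] psi 89.92 tz [ 0.01  0.01 -1.  ] F [-0.05 -0.96  0.21] w 61.2 q6 0.35
  shift cm [20.6  -0.18 12.16] spin -0.08
((122.61221313476562, 227.71414184570312), (16.330759048461914, 23.414430618286133), array([413.2, 359.1,  75. ]))
((162.03695678710938, 176.98422241210938), (13.79333782196045, 14.14525032043457), array([570.2, 247.7,  75. ]))
[(array([351.41, 173.27]), [332, 149, 41, 52, 1090]), (array([391.08, 216.51]), [387, 212, 9, 9, 65]), (array([476.08, 270.82]), [463, 259, 26, 24, 336])]
```

```bash
python3 -m inch '[{"xyz":[2,0,-1],"spin":0},{"xyz":[6,0,-1],"spin":0},{"xyz":[10,0,-1],"spin":0},{"xyz":[14,-0.1,-1],"spin":0},{"xyz":[18,-0.15,-1],"spin":0},{"xyz":[20,-0.2,-1],"spin":0},{"xyz":[20.6,-0.2,-1],"spin":0},{"xyz":[20.6,-0.2,-1],"spin":0},{"xyz":[20.6,-0.2,0],"spin":0}]' 0 >/dev/null
python3 st.py 411.2 373.2 37 90
python3 - <<'E'
from h import *
s=get("scene","s10");a=cv2.imread("pics/s9.png")
for im in (cv2.imread("pics/scene0.png"),a,s):
    h=cv2.cvtColor(im,cv2.COLOR_BGR2HSV).astype(int)
    m=((h[...,0]<16)&(h[...,1]>150)&(h[...,2]>50)).astype(np.uint8)
    print("\n".join("".join(".#"[x] for x in r) for r in m[146:176:3,350:402]),"\n")
E
```

```text
t 38.20 p [410.65 372.08 158.71] psi 89.94 tz [ 0.01  0.01 -1.  ] F [ 0.76 -0.76  0.85] w 87.9 q6 0.72
  shift cm [ 0.04 -0.04 12.17] spin -0.06
....................................................
...........#########................................
..........#############.............................
..........#############.............................
..........##############............................
.........########################...................
........##########################..................
........#########################...................
.......#########################....................
................################.................... 

....................................................
...........#########................................
..........#############.............................
..........#############.............................
.........#############..............................
.........#############..............................
........#############...............................
........############................................
......##############................................
#############....................................... 

....................................................
...........#########................................
..........#############.............................
..........#############.............................
.........#############..............................
.........#############..............................
........#############...............................
........############................................
......##############................................
#############.......................................
```

Sleeve 3 has not moved; grasp it.

```bash
python3 -m inch '[{"xyz":[0.05,0,2],"spin":0},{"xyz":[0.05,0,5],"spin":0},{"xyz":[0.05,0,8],"spin":0},{"xyz":[0.05,0,11],"spin":0},{"xyz":[0.05,0,12],"spin":0},{"xyz":[0.05,0,12.2],"spin":0},{"xyz":[0.05,0,12.2],"spin":0}]' 0
python3 -m inch '[{"xyz":[0,0,0],"spin":0},{"xyz":[0,0,0],"spin":0},{"xyz":[0,0,0],"spin":0},{"xyz":[0,0,0],"spin":0},{"xyz":[0,0,0],"spin":0},{"xyz":[0,0,0],"spin":0},{"xyz":[0,0,0],"spin":0}]' 0.6
python3 st.py 397 246.8 137 90
```

```text
t: 38.95
ee_pos: [410.7, 371.7, 35.0]
orientation: [2.223, 2.218, 0.011]
ft_force: [0.2, -0.4, 0.5]
width: 87.8
t: 39.65
ee_pos: [410.8, 371.8, 35.2]
orientation: [2.223, 2.218, 0.011]
ft_force: [-0.3, 0.1, 2.2]
width: 46.9
t 39.65 p [410.8  371.78  35.2 ] psi 89.87 tz [ 0.01  0.   -1.  ] F [-0.27  0.14  2.15] w 46.9 q6 0.72
  shift cm [-12.46  -1.29 -10.24] spin -0.13
```

```bash
python3 -m inch '[{"xyz":[0,0,-1],"spin":0},{"xyz":[0,0,-3.5],"spin":0},{"xyz":[0,0,-6.5],"spin":0},{"xyz":[0,0,-9],"spin":0},{"xyz":[0,0,-10.4],"spin":0},{"xyz":[-1.5,-0.2,-10.4],"spin":0},{"xyz":[-4.5,-0.5,-10.4],"spin":0},{"xyz":[-8,-0.8,-10.4],"spin":0},{"xyz":[-11,-1.1,-10.4],"spin":0},{"xyz":[-12.4,-1.3,-10.4],"spin":0},{"xyz":[-12.74,-1.33,-10.4],"spin":0},{"xyz":[-12.74,-1.33,-10.4],"spin":0},{"xyz":[-12.74,-1.33,-10.4],"spin":0}]'>/dev/null
python3 st.py 396.6 244 95
```

```text
t 40.95 p [397.09 244.79 138.52] psi 89.88 tz [ 0.01  0.   -1.  ] F [ 0.03  0.14 -0.76] w 47.0 q6 0.53
  shift cm [-0.1  -0.08  4.35]
```

```bash
python3 -m inch '[{"xyz":[-0.08,-0.05,1],"spin":0},{"xyz":[-0.08,-0.05,2],"spin":0},{"xyz":[-0.08,-0.05,2.5],"spin":0},{"xyz":[-0.08,-0.05,3],"spin":0},{"xyz":[-0.08,-0.05,3.5],"spin":0},{"xyz":[-0.08,-0.05,4],"spin":0},{"xyz":[-0.08,-0.05,4.35],"spin":0},{"xyz":[-0.08,-0.05,4.35],"spin":0}]'>/dev/null
python3 st.py 396.6 244 65.3
```

```text
t 41.75 p [396.56 243.91  94.53] psi 89.88 tz [ 0.01  0.   -1.  ] F [ 0.77 -1.1  -0.39] w 47.2 q6 0.53
  shift cm [-0.   -0.01  2.92]
```

```bash
python3 -m inch '[{"xyz":[0,0,0.6],"spin":0},{"xyz":[0,0,1.2],"spin":0},{"xyz":[0,0,1.8],"spin":0},{"xyz":[0,0,2.4],"spin":0},{"xyz":[0,0,2.8],"spin":0},{"xyz":[0,0,2.9],"spin":0},{"xyz":[0,0,2.9],"spin":0}]'>/dev/null
python3 st.py
python3 -m inch '[{"xyz":[0,0,0],"spin":0},{"xyz":[0,0,0],"spin":0},{"xyz":[0,0,0],"spin":0},{"xyz":[0,0,-1],"spin":0},{"xyz":[0,0,-3],"spin":0},{"xyz":[0,0,-6],"spin":0},{"xyz":[0,0,-10],"spin":0},{"xyz":[0,0,-14],"spin":0},{"xyz":[-4,2,-16],"spin":0},{"xyz":[-8,4,-16],"spin":0},{"xyz":[-12,6,-16],"spin":0},{"xyz":[-16,8,-16],"spin":0},{"xyz":[-20,9,-16],"spin":0},{"xyz":[-24,9,-16],"spin":0},{"xyz":[-28,9,-16],"spin":0},{"xyz":[-32,9,-16],"spin":0},{"xyz":[-36,9,-16],"spin":0}]' 0.3 >/dev/null
python3 st.py
python3 - <<'E'
from h import *
np.set_printoptions(suppress=True,precision=1)
t=get("top","t11");s=get("scene","s11")
print(pts("top",[(662,302),(712,300),(720,408),(665,412)],43,195,145,3.9))
print("handle base",pts("top",[(682,353)],43,195,145,3.9))
print(tri([(730+.5)/3.9-.5+195,(352+.5)/3.9-.5+145],[(154+.5)/4.2-.5+70,(92+.5)/4.2-.5+150]))
crop(t,115,160,60,90,4.4,"a1");crop(s,320,125,90,90,4.4,"a2");crop(t,320,205,80,60,6,"a3")
c=np.zeros((800,800,3),np.uint8)
for f,x,y in(("a1",0,0),("a2",270,0),("a3",0,400)):
    i=cv2.imread(f"pics/{f}.png");c[y:y+i.shape[0],x:x+i.shape[1]]=i[:,:800-x]
cv2.imwrite("pics/v9.png",cv2.resize(c,(600,600),interpolation=cv2.INTER_AREA))
E
```

```text
t 42.45 p [396.53 243.96  65.28] psi 89.88 tz [ 0.01  0.   -1.  ] F [-0.4 -1.3 -1.9] w 47.1 q6 0.53
t 44.15 p [ 484.73 -118.49  225.15] psi 89.87 tz [ 0.01  0.   -1.  ] F [0.97 0.09 0.69] w 61.5 q6 -0.27
[[ 443.6 -379.8   43. ]
 [ 445.8 -419.7   43. ]
 [ 360.8 -423.2   43. ]
 [ 357.  -379.7   43. ]]
handle base [[ 403.4 -394.5   43. ]]
(array([ 401.3, -397.6,  138.6]), np.float64(4.241029716261196))
```

View pics/v9.png

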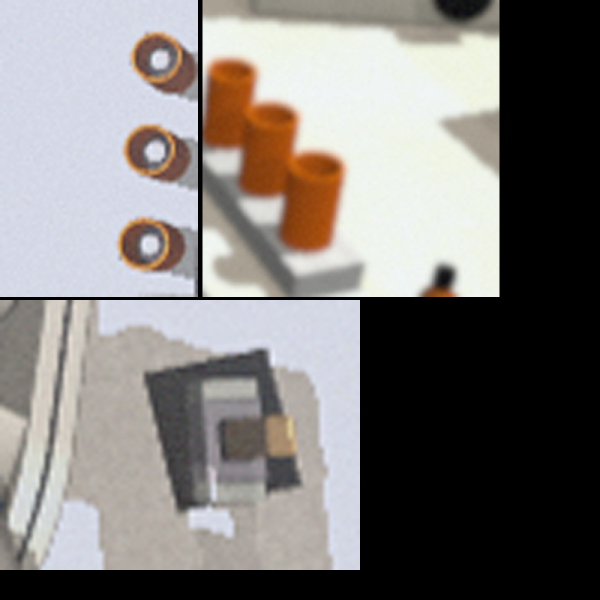

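```bash
python3 -m inch '[{"xyz":[-2,-0.5,0],"spin":-1},{"xyz":[-6,-1.7,0],"spin":-2},{"xyz":[-10,-2.9,0],"spin":-2.6},{"xyz":[-14,-4.1,0],"spin":-2.6},{"xyz":[-18,-5.3,0],"spin":-2.6},{"xyz":[-22,-6.5,0],"spin":-2.6},{"xyz":[-26,-7.6,0],"spin":-2.6},{"xyz":[-28.1,-8.2,0],"spin":-2.6},{"xyz":[-28.1,-8.2,0],"spin":-2.6},{"xyz":[-28.1,-8.2,0],"spin":-2.6}]' 0 >/dev/null
python3 st.py 402.3 -399.5 67 92.5
```

```text
t 45.25 p [ 401.38 -400.22  224.03] psi 92.20 tz [ 0.01  0.   -1.  ] F [-0.33 -0.16 -0.12] w 87.6 q6 -0.85
  shift cm [ 0.02 -0.01 15.7 ] spin -0.30
```

```bash
python3 -m inch '[{"xyz":[0,0,3],"spin":0},{"xyz":[0,0,7],"spin":0},{"xyz":[0,0,11],"spin":0},{"xyz":[0,0,14],"spin":0},{"xyz":[0,0,15.4],"spin":0},{"xyz":[0,0,15.7],"spin":0},{"xyz":[0,0,15.7],"spin":0}]' 0
python3 -m inch '[{"xyz":[0,0,0],"spin":0},{"xyz":[0,0,0],"spin":0},{"xyz":[0,0,0],"spin":0},{"xyz":[0,0,0],"spin":0},{"xyz":[0,0,0],"spin":0},{"xyz":[0,0,0],"spin":0},{"xyz":[0,0,0],"spin":0},{"xyz":[0,0,0],"spin":0},{"xyz":[0,0,0],"spin":0},{"xyz":[0,0,0],"spin":0}]' 0.95
python3 -m inch '[{"xyz":[0,0,-0.5],"spin":0},{"xyz":[0,0,-2],"spin":0},{"xyz":[0,0,-4],"spin":0},{"xyz":[0,0,-5.5],"spin":0},{"xyz":[0,0,-6],"spin":0},{"xyz":[0,0,-6],"spin":0}]'
python3 st.py
python3 - <<'E'
from h import *
s=get("scene","s12");crop(s,60,120,110,130,4.5,"v10")
E
```

```text
t: 45.95
ee_pos: [403.1, -399.3, 67.7]
orientation: [2.176, 2.263, 0.011]
ft_force: [-0.0, 0.2, -0.5]
width: 87.7
t: 46.95
ee_pos: [402.9, -399.2, 67.6]
orientation: [2.176, 2.263, 0.011]
ft_force: [-1.5, 0.3, 1.9]
width: 25.8
t: 47.55
ee_pos: [402.9, -399.9, 128.8]
orientation: [2.174, 2.262, 0.011]
ft_force: [0.1, 0.9, -2.9]
width: 25.7
t 47.55 p [ 402.92 -399.88  128.83] psi 92.26 tz [ 0.01  0.   -1.  ] F [ 0.09  0.86 -2.85] w 25.7 q6 -0.85
```

```bash
cat > b.py <<'E'
from h import *
from scipy.spatial.transform import Rotation as Ro
np.set_printoptions(suppress=True,precision=2)
import sys
yaw=np.radians(93.2);U=np.array([np.cos(yaw),np.sin(yaw),0]);V=np.array([-U[1],U[0],0]);G=np.array([530.6,-173.8,0])
def uv(p): return (p-G)@U,(p-G)@V
if __name__=="__main__":
    u,v,z,psi0=map(float,sys.argv[1:5]);o=ctrl.get_obs();R=Ro.from_rotvec(o["orientation"]).as_matrix();p=o["ee_pos"]
    psi=np.degrees(np.arctan2(R[1,0],R[0,0]));print("t %.2f uv %.1f %.1f z %.1f psi %.2f w %.1f"%(o["t"],*uv(p),p[2],psi,o["width"]),"F_uv",o["ft_force"]@U,o["ft_force"]@V,o["ft_force"][2],"goal",G+u*U+v*V,
     "shift cm",R.T@(G+u*U+v*V+[0,0,z]-p)/10,"spin %.2f"%((psi-psi0+180)%360-180))
E
cat > plate.py <<'E'
from h import *
from b import *
import sys
# dark plate top corners in the top view, z=36
t=get("top","pl%d"%int(ctrl.get_obs()["t"]*100))
h=cv2.cvtColor(t,cv2.COLOR_BGR2HSV).astype(int)
m=(h[...,2]<40).astype(np.uint8);x0=205;m[:,:x0]=0;m[:,345:]=0;m[:155]=0;m[:,:]*=1;m[245:]=0
m=cv2.morphologyEx(m,cv2.MORPH_CLOSE,np.ones((3,3)))
m=cv2.morphologyEx(m,cv2.MORPH_OPEN,np.ones((5,5)))
for c in cv2.findContours(m,0,2)[0]:
    if cv2.contourArea(c)>300:
        r=cv2.minAreaRect(c);P=[onz("top",*p,36)+[.9,1.8,0] for p in cv2.boxPoints(r)]
        print("area",cv2.contourArea(c),"uv corners",np.array([uv(p) for p in P]).round(1).tolist(),"c",np.array(uv(onz("top",*r[0],36)+[.9,1.8,0])))
E
python3 plate.py; python3 b.py -115 72 140 3.2
```

```text
t 47.65 uv -217.8 140.7 z 127.4 psi 92.26 w 26.2 F_uv -0.24278290955504514 0.15493079164048348 -3.3849652220732804 goal [ 465.13 -292.64    0.  ] shift cm [10.4   6.71 -1.18] spin 89.06
```

```bash
python3 -m inch '[{"xyz":[2,1.3,-1],"spin":8},{"xyz":[5,3.2,-1.2],"spin":16},{"xyz":[8,5.2,-1.2],"spin":24},{"xyz":[10.4,6.7,-1.2],"spin":32},{"xyz":[10.4,6.7,-1.2],"spin":40},{"xyz":[10.4,6.7,-1.2],"spin":48},{"xyz":[10.4,6.7,-1.2],"spin":56},{"xyz":[10.4,6.7,-1.2],"spin":64},{"xyz":[10.4,6.7,-1.2],"spin":72},{"xyz":[10.4,6.7,-1.2],"spin":80},{"xyz":[10.4,6.7,-1.2],"spin":86},{"xyz":[10.4,6.7,-1.2],"spin":89},{"xyz":[10.4,6.7,-1.2],"spin":89},{"xyz":[10.4,6.7,-1.2],"spin":89}]' >/dev/null; python3 b.py -115 72 80 3.2
python3 - <<'E'
from h import *
import glob
t=cv2.imread("pics/top0.png");print(t[165:225:4,272:330:3].max(2))
t=cv2.imread(sorted(glob.glob("pics/pl*.png"))[-1]);print(t[165:225:4,272:330:3].max(2))
E
```

```text
t 49.05 uv -114.7 72.5 z 139.5 psi 3.35 w 26.0 F_uv 0.30188909905823935 0.37571203109252194 -2.2513722440992447 goal [ 465.13 -292.64    0.  ] shift cm [0.02 0.05 5.95] spin 0.15
[[ 96  96  96  91  95  94  95  94  95  93  95  96  95  97  94  95  95  86
  135 136]
 [ 94  97  42  75  89  78 101  99 119 103  98  78  55 118  93  95  93  84
  136 135]
 [ 96  96  44  43  45  42  42  40  47  44  46  43  49 109  91  94  94  89
  135 135]
 [ 97  97  36  41  45  45  43  38  44  44  44  44  42  73  92  90  95  95
  135 137]
 [ 98  94  41 138  38  42  43  44  39  41  43  43  39  67  93  78  77  91
  135 134]
 [ 97  95  34 139  38  40  38  61  44  40  45  41  46  55  90  89  90  87
  103 133]
 [ 95  99  62 140  32  62 136 135 134 138  33  43  44  52  89  43  44  79
  105 136]
 [ 95  96  83 143  36 140 134 134 135 133 134  42  38  48  54  93 137  42
  104 134]
 [ 98  94  94 125  39  87 134 134 136 135  90  42  42  49  90  64  48  84
  108 138]
 [ 99  97  93 102  40  38  57 124 124  70  42  44  36  49  85  86  84  85
  105 138]
 [ 95  95  95  80  41  42  43  39  41  40  41  43  52  50  53  52  49  
[... 930 characters left out ...]
  46  86
  109 142]
 [ 99 104  85 150  42 148 142 141 140 143 141  39  43  59  58 102 146  46
  111 143]
 [105 102 101 131  44  95 142 142 141 142  97  45  43  55  96  65  55  92
  116 145]
 [104 102 100 109  37  43  62 133 130  70  45  45  41  55  89  90  92  88
  110 146]
 [101 102 102  87  43  41  40  43  47  45  47  44  53  53  61  57  56  56
  112 147]
 [102 101 104  69 110 122 121  41  44  43  46  46  46  52  95  94  96  97
   95 144]
 [101 104 103  46  47  46  47  46  47  44  41  45  46  49  69  95  97  97
   97 142]
 [103 102 101  45  44  43  42  44  43  42  41  39  50  47  94  98  95  97
  109 143]
 [102 103 102  50  57  57  62  59  60  61  82  65  83  84  93 100  99  97
   98 142]]
```

```bash
sed -i 's/<40)/<66)/; s/MORPH_OPEN,np.ones((5,5))/MORPH_OPEN,np.ones((3,3))/' plate.py; python3 -m inch '[{"xyz":[0,0,2],"spin":0},{"xyz":[0,0,4.5],"spin":0},{"xyz":[0,0,5.8],"spin":0},{"xyz":[0,0,5.95],"spin":0},{"xyz":[0,0,5.95],"spin":0}]' >/dev/null; python3 b.py -115 72 80 3.2; python3 plate.py
python3 -m inch '[{"xyz":[0,-0.5,0],"spin":0},{"xyz":[0,-1.5,0],"spin":0},{"xyz":[0,-3,0],"spin":0},{"xyz":[0,-4.4,0],"spin":0},{"xyz":[0,-3.6,0],"spin":0},{"xyz":[0,-1.8,0],"spin":0},{"xyz":[0,0,0],"spin":0},{"xyz":[0,0,0],"spin":0}]' ; python3 b.py -115 72 80 3.2; python3 plate.py
```

```text
t 49.55 uv -114.5 72.1 z 80.0 psi 3.37 w 26.0 F_uv 0.19100101182786985 -1.105518232819093 -3.1960736084256216 goal [ 465.13 -292.64    0.  ] shift cm [ 0.01  0.05 -0.  ] spin 0.17
area 1797.5 uv corners [[63.0, -79.4], [-134.3, -71.4], [-121.7, 96.7], [71.7, 88.9]] c [-30.24   9.52]
t: 50.4
ee_pos: [466.4, -295.9, 80.8]
orientation: [-3.138, -0.088, -0.012]
ft_force: [-0.7, 0.6, -3.4]
width: 25.7
t 50.40 uv -118.3 70.9 z 80.8 psi 3.22 w 25.7 F_uv 0.6311979606168523 0.6907289531909643 -3.3701096334751464 goal [ 465.13 -292.64    0.  ] shift cm [-0.11 -0.33  0.08] spin 0.02
area 1775.5 uv corners [[66.2, -79.5], [-137.5, -71.3], [-124.8, 96.8], [74.8, 88.7]] c [-30.24   9.52]
```

```bash
cat > plate.py <<'E'
from h import *
from b import *
import sys
def meas(t,out=True):
    V=t.max(2).astype(int);r=[]
    for row in range(166,234):
        a=[onz("top",x,row,12) for x in (0,)][0]
        for x in range(206,300):
            if (V[row,x:x+2]<72).all():
                # subpixel: interpolate at 72
                xs=x-1+(V[row,x-1]-72)/max(1,V[row,x-1]-V[row,x]);
                p=onz("top",xs,row,12 if xs>247 else 36)+[.9,1.8,0];r.append(uv(p));break
    r=np.array(r)
    r=r[abs(r[:,1])<90]
    k=np.ones(len(r),bool)
    for _ in range(4):
        c=np.polyfit(r[k,1],r[k,0],1);e=r[:,0]-np.polyval(c,r[:,1]);k=abs(e)<max(2,1.5*e[k].std())
    print("front u at v=+70 %.1f  v=-70 %.1f  mid %.1f ang %.2f n %d | rear-edge a %.1f b %.1f centre %.1f"%(np.polyval(c,70),np.polyval(c,-70),c[1],np.degrees(np.arctan(-c[0])),k.sum(),np.polyval(c,70)-100,np.polyval(c,-70)-100,c[1]-50),"v-range %.1f %.1f"%(r[k,1].min(),r[k,1].max()))
if __name__=="__main__":
    t=cv2.imread(sys.argv[1]) if len(sys.argv)>1 else get("top","pl%d"%int(ctrl.get_obs()["t"]*100))
    meas(t)
E
ls pics/pl*; for f in pics/top0.png pics/pl*.png; do python3 plate.py $f; done; python3 b.py -115 72 80 3.2
```

```text
pics/pl4760.png
pics/pl4955.png
pics/pl5040.png
front u at v=+70 61.5  v=-70 61.8  mid 61.6 ang 0.13 n 52 | rear-edge a -38.5 b -38.2 centre 11.6 v-range -87.4 81.4
front u at v=+70 61.2  v=-70 61.5  mid 61.3 ang 0.12 n 50 | rear-edge a -38.8 b -38.5 centre 11.3 v-range -87.4 81.4
front u at v=+70 61.3  v=-70 61.5  mid 61.4 ang 0.09 n 50 | rear-edge a -38.7 b -38.5 centre 11.4 v-range -87.4 81.4
front u at v=+70 67.6  v=-70 60.6  mid 64.1 ang -2.86 n 53 | rear-edge a -32.4 b -39.4 centre 14.1 v-range -87.6 81.5
t 50.45 uv -117.0 71.6 z 80.5 psi 3.21 w 26.2 F_uv -0.33904883483658177 -0.6525155277541863 -3.6695909940373395 goal [ 465.13 -292.64    0.  ] shift cm [-0.04 -0.2   0.05] spin 0.01
```

```bash
python3 -m inch '[{"xyz":[0,1.5,0],"spin":0},{"xyz":[0.5,2.8,0],"spin":0},{"xyz":[3,2.8,0],"spin":0},{"xyz":[7,2.8,0],"spin":0},{"xyz":[11,2.8,0],"spin":0},{"xyz":[14,2.8,0],"spin":0},{"xyz":[14.4,2.8,0],"spin":0},{"xyz":[14.4,1.5,0],"spin":0},{"xyz":[14.4,0,0],"spin":0},{"xyz":[14.4,-1.2,0],"spin":0},{"xyz":[14.4,-2.6,0],"spin":0},{"xyz":[14.4,-4.2,0],"spin":0},{"xyz":[14.4,-5.6,0],"spin":0},{"xyz":[14.4,-4.2,0],"spin":0},{"xyz":[14.4,-2,0],"spin":0},{"xyz":[14.4,0,0],"spin":0},{"xyz":[14.4,0,0],"spin":0}]' ; python3 b.py -115 -72 80 3.2; python3 plate.py
```

```text
t: 52.15
ee_pos: [609.6, -291.0, 81.6]
orientation: [-3.138, -0.083, -0.012]
ft_force: [0.3, 0.0, -2.5]
width: 26.2
t 52.15 uv -121.4 -72.4 z 81.6 psi 3.01 w 26.2 F_uv 0.020893024873400057 -0.3478436259205459 -2.4550523661750177 goal [ 608.91 -284.6     0.  ] shift cm [-0.04 -0.64  0.16] spin -0.19
front u at v=+70 15.9  v=-70 90.3  mid 53.1 ang 27.98 n 27 | rear-edge a -84.1 b -9.7 centre 3.1 v-range -78.4 66.8
```

```bash
python3 -m inch '[{"xyz":[0,1.2,0],"spin":0},{"xyz":[-0.5,2.4,0],"spin":0},{"xyz":[-3,2.4,0],"spin":0},{"xyz":[-7,2.4,0],"spin":0},{"xyz":[-11,2.4,0],"spin":0},{"xyz":[-14,2.4,0],"spin":0},{"xyz":[-14.4,2.4,0],"spin":0},{"xyz":[-14.4,1,0.1],"spin":0},{"xyz":[-14.4,0,0.1],"spin":0},{"xyz":[-14.4,-0.6,0.1],"spin":0},{"xyz":[-14.4,-0.6,0.1],"spin":0}]' >/dev/null; python3 b.py -115 72 80 3.2; python3 plate.py
```

```text
t 53.30 uv -112.3 71.2 z 79.3 psi 3.13 w 25.8 F_uv -0.24307642920968464 0.45887427542461245 -3.0002174718284174 goal [ 465.13 -292.64    0.  ] shift cm [-0.08  0.27 -0.08] spin -0.07
front u at v=+70 74.7  v=-70 82.3  mid 78.5 ang 3.09 n 51 | rear-edge a -25.3 b -17.7 centre 28.5 v-range -84.9 87.3
```

```bash
python3 -m inch '[{"xyz":[0,-1,0],"spin":0},{"xyz":[0,-2.6,0],"spin":0},{"xyz":[0,-4.3,0],"spin":0},{"xyz":[0,-5.9,0],"spin":0},{"xyz":[0,-4.5,0],"spin":0},{"xyz":[0,-2,0],"spin":0},{"xyz":[0,1,0],"spin":0},{"xyz":[0,3,0],"spin":0},{"xyz":[2,3.2,0],"spin":0},{"xyz":[6,3.2,0],"spin":0},{"xyz":[10,3.2,0],"spin":0},{"xyz":[13.5,3.2,0],"spin":0},{"xyz":[14.4,3.2,0],"spin":0},{"xyz":[14.4,1.5,0],"spin":0},{"xyz":[14.4,0,0],"spin":0},{"xyz":[14.4,0,0],"spin":0}]' >/dev/null; python3 b.py -115 -72 80 3.2
```

```text
t 54.95 uv -110.1 -70.8 z 79.7 psi 3.19 w 25.9 F_uv -0.12071264643643387 0.05594483889333997 -3.2165740874246707 goal [ 608.91 -284.6     0.  ] shift cm [ 0.12  0.49 -0.04] spin -0.01
```

```bash
python3 -m inch '[{"xyz":[0.1,-1.5,0],"spin":0},{"xyz":[0.1,-3.1,0],"spin":0},{"xyz":[0.1,-4.8,0],"spin":0},{"xyz":[0.1,-6.4,0],"spin":0},{"xyz":[0.1,-5,0],"spin":0},{"xyz":[0,-2,0],"spin":0},{"xyz":[0,1,0],"spin":0},{"xyz":[0,3.4,0],"spin":0},{"xyz":[-2,3.4,0],"spin":0},{"xyz":[-6,3.4,0],"spin":0},{"xyz":[-10,3.4,0],"spin":0},{"xyz":[-13.5,3.4,0],"spin":0},{"xyz":[-14.3,3.4,0],"spin":0},{"xyz":[-14.3,1.5,0],"spin":0},{"xyz":[-14.3,0,0],"spin":0},{"xyz":[-14.3,-0.5,0],"spin":0},{"xyz":[-14.3,-0.5,0],"spin":0}]' >/dev/null; python3 b.py -105 72 80 3.2; python3 plate.py
```

```text
t 56.65 uv -103.9 71.2 z 79.2 psi 3.33 w 26.0 F_uv 0.4888041152520819 -0.2533679577186569 -3.792464870879636 goal [ 464.57 -282.66    0.  ] shift cm [-0.08  0.11 -0.08] spin 0.13
front u at v=+70 92.3  v=-70 98.1  mid 95.2 ang 2.35 n 46 | rear-edge a -7.7 b -1.9 centre 45.2 v-range -85.6 83.3
```

```bash
python3 -m inch '[{"xyz":[0,-1.5,0],"spin":0},{"xyz":[0,-3.1,0],"spin":0},{"xyz":[0,-4.8,0],"spin":0},{"xyz":[0,-6.5,0],"spin":0},{"xyz":[0,-5,0],"spin":0},{"xyz":[0,-2,0],"spin":0},{"xyz":[0,1.5,0],"spin":0},{"xyz":[0,3.8,0],"spin":0},{"xyz":[2,4,0],"spin":0},{"xyz":[6,4,0],"spin":0},{"xyz":[10,4,0],"spin":0},{"xyz":[13.5,4,0],"spin":0},{"xyz":[14.4,4,0],"spin":0},{"xyz":[14.4,2.5,0],"spin":0},{"xyz":[14.4,0,0],"spin":0},{"xyz":[14.4,-1,0],"spin":0},{"xyz":[14.4,-1,0],"spin":0}]' >/dev/null; python3 b.py -90 -72 80 3.2
```

```text
t 58.40 uv -92.6 -71.6 z 79.8 psi 3.39 w 25.7 F_uv -0.9204194010054206 0.574665039150115 -3.7795193970566316 goal [ 607.51 -259.64    0.  ] shift cm [ 0.04 -0.26 -0.02] spin 0.19
```

```bash
python3 -m inch '[{"xyz":[0,-1.1,0],"spin":0},{"xyz":[0,-2.7,0],"spin":0},{"xyz":[0,-4.4,0],"spin":0},{"xyz":[0,-6.1,0],"spin":0},{"xyz":[0,-4.5,0],"spin":0},{"xyz":[0,-1,0],"spin":0},{"xyz":[0,2.5,0],"spin":0},{"xyz":[0,5,0],"spin":0},{"xyz":[-2,5,0],"spin":0},{"xyz":[-6,5,0],"spin":0},{"xyz":[-10,5,0],"spin":0},{"xyz":[-13.5,5,0],"spin":0},{"xyz":[-14.3,5,0],"spin":0},{"xyz":[-14.3,3,0],"spin":0},{"xyz":[-14.3,1,0],"spin":0},{"xyz":[-14.3,0,0],"spin":0},{"xyz":[-14.3,0,0],"spin":0}]' >/dev/null; python3 b.py -90 72 80 3.2; python3 plate.py
```

```text
t 60.10 uv -90.9 70.8 z 79.3 psi 3.57 w 26.0 F_uv -1.0159883605069948 -0.3545535057675943 -3.6773479963309716 goal [ 463.74 -267.68    0.  ] shift cm [-0.12 -0.09 -0.07] spin 0.37
front u at v=+70 104.7  v=-70 113.5  mid 109.1 ang 3.60 n 47 | rear-edge a 4.7 b 13.5 centre 59.1 v-range -82.9 86.1
```

```bash
python3 -m inch '[{"xyz":[0,-1.5,0],"spin":0},{"xyz":[0,-3.3,0],"spin":0},{"xyz":[0,-5.1,0],"spin":0},{"xyz":[0,-6.8,0],"spin":0},{"xyz":[0,-5,0],"spin":0},{"xyz":[0,-1,0],"spin":0},{"xyz":[0,3,0],"spin":0},{"xyz":[0,5.1,0],"spin":0},{"xyz":[2,5.1,0],"spin":0},{"xyz":[6,5.1,0],"spin":0},{"xyz":[10,5.1,0],"spin":0},{"xyz":[13.5,5.1,0],"spin":0},{"xyz":[14.3,5.1,0],"spin":0},{"xyz":[14.3,3,0],"spin":0},{"xyz":[14.3,0,0],"spin":0},{"xyz":[14.3,-1,0],"spin":0},{"xyz":[14.3,-1,0],"spin":0}]' >/dev/null; python3 b.py -80 -72 80 3.2
```

```text
t 61.85 uv -78.6 -71.3 z 79.7 psi 3.66 w 25.6 F_uv -0.9817155479734685 -0.3253397324938835 -3.411314269426347 goal [ 606.95 -249.66    0.  ] shift cm [ 0.07  0.14 -0.03] spin 0.46
```

```bash
python3 -m inch '[{"xyz":[0,-1.2,0],"spin":0},{"xyz":[0,-2.9,0],"spin":0},{"xyz":[0,-4.6,0],"spin":0},{"xyz":[0,-6.3,0],"spin":0},{"xyz":[0,-4.5,0],"spin":0},{"xyz":[0,-1,0],"spin":0},{"xyz":[0,3,0],"spin":0},{"xyz":[0,6.4,0],"spin":0},{"xyz":[-1,6.4,0],"spin":0},{"xyz":[-5,6.4,0],"spin":-0.4},{"xyz":[-9,6.4,0],"spin":-0.4},{"xyz":[-13,6.4,0],"spin":0.4},{"xyz":[-14.3,6.4,0],"spin":0.4},{"xyz":[-14.3,4,0],"spin":0.4},{"xyz":[-14.3,1,0],"spin":0.4},{"xyz":[-14.3,0,0],"spin":0.4},{"xyz":[-14.3,0,0],"spin":0.4}]' >/dev/null; python3 b.py -80 72 80 3.2; python3 plate.py
```

```text
t 63.55 uv -78.5 71.6 z 79.6 psi 3.39 w 25.8 F_uv -0.4089833479601691 -0.09256888938129094 -3.3520490480416987 goal [ 463.18 -257.69    0.  ] shift cm [-0.04  0.15 -0.04] spin 0.19
front u at v=+70 119.1  v=-70 122.5  mid 120.8 ang 1.42 n 42 | rear-edge a 19.1 b 22.5 centre 70.8 v-range -83.5 85.5
```

```bash
python3 -m inch '[{"xyz":[0,-1.4,0],"spin":0},{"xyz":[0,-3.1,0],"spin":0},{"xyz":[0,-4.9,0],"spin":0},{"xyz":[0,-6.6,0],"spin":0},{"xyz":[0,-5,0],"spin":0},{"xyz":[0,-1,0],"spin":0},{"xyz":[0,3,0],"spin":0},{"xyz":[0,6.4,0],"spin":0},{"xyz":[1,6.4,0],"spin":0},{"xyz":[5,6.4,0],"spin":0},{"xyz":[9,6.4,0],"spin":0},{"xyz":[13,6.4,0],"spin":0},{"xyz":[14.3,6.4,0],"spin":0},{"xyz":[14.3,3,0],"spin":0},{"xyz":[14.3,0,0],"spin":0},{"xyz":[14.3,-1,0],"spin":0},{"xyz":[14.3,-1,0],"spin":0}]' >/dev/null; python3 b.py -70 -72 80 3.2
```

```text
t 65.30 uv -67.4 -71.5 z 79.8 psi 3.48 w 25.9 F_uv -0.5732171983384721 0.17889223555038994 -4.0675440441093516 goal [ 606.4  -239.67    0.  ] shift cm [ 0.05  0.26 -0.02] spin 0.28
```

```bash
python3 -m inch '[{"xyz":[0,-1.2,0],"spin":0},{"xyz":[0,-2.9,0],"spin":0},{"xyz":[0,-4.6,0],"spin":0},{"xyz":[0,-6.3,0],"spin":0},{"xyz":[0,-4.5,0],"spin":0},{"xyz":[0,-1,0],"spin":0},{"xyz":[0,3,0],"spin":0},{"xyz":[0,7,0],"spin":0},{"xyz":[0,7.5,0],"spin":0},{"xyz":[-4,7.5,0],"spin":0},{"xyz":[-8,7.5,0],"spin":0},{"xyz":[-12,7.5,0],"spin":0},{"xyz":[-14.3,7.5,0],"spin":0},{"xyz":[-14.3,6,0],"spin":0},{"xyz":[-14.3,2,0],"spin":0},{"xyz":[-14.3,0,0],"spin":0},{"xyz":[-14.3,0,0],"spin":0}]' >/dev/null; python3 b.py -70 72 80 3.2; python3 plate.py
```

```text
t 67.00 uv -65.1 71.6 z 79.7 psi 3.62 w 25.8 F_uv -0.652686146716985 0.0709852414909294 -3.488265109842084 goal [ 462.62 -247.71    0.  ] shift cm [-0.05  0.49 -0.03] spin 0.42
front u at v=+70 131.2  v=-70 139.5  mid 135.4 ang 3.38 n 38 | rear-edge a 31.2 b 39.5 centre 85.4 v-range -83.9 85.0
```

```bash
python3 -m inch '[{"xyz":[0,-1.4,0],"spin":0.2},{"xyz":[0,-3.2,0],"spin":0.4},{"xyz":[0,-5,0],"spin":0.4},{"xyz":[0,-6.7,0],"spin":0.4},{"xyz":[0,-5,0],"spin":0.4},{"xyz":[0,-1,0],"spin":0.4},{"xyz":[0,3,0],"spin":0.4},{"xyz":[0,7,0],"spin":0.4},{"xyz":[0,7.7,0],"spin":0.4},{"xyz":[4,7.7,0],"spin":0.4},{"xyz":[8,7.7,0],"spin":0.4},{"xyz":[12,7.7,0],"spin":0.4},{"xyz":[14.3,7.7,0],"spin":0.4},{"xyz":[14.3,6,0],"spin":0.4},{"xyz":[14.3,2,0],"spin":0.4},{"xyz":[14.3,-1,0],"spin":0.4},{"xyz":[14.3,-1,0],"spin":0.4}]' >/dev/null; python3 b.py -55 -72 80 3.2
```

```text
t 68.75 uv -50.7 -70.5 z 79.4 psi 3.38 w 25.9 F_uv -1.6152940634563446 0.7546753054363641 -3.2562174084180113 goal [ 605.56 -224.7     0.  ] shift cm [ 0.15  0.43 -0.07] spin 0.18
```

```bash
python3 -m inch '[{"xyz":[0.1,-1.1,0],"spin":0},{"xyz":[0.1,-2.7,0],"spin":0},{"xyz":[0.1,-4.4,0],"spin":0},{"xyz":[0.1,-6.1,0],"spin":0},{"xyz":[0.1,-4.5,0],"spin":0},{"xyz":[0,-1,0],"spin":0},{"xyz":[0,3,0],"spin":0},{"xyz":[0,7,0],"spin":0},{"xyz":[0,9.3,0],"spin":0},{"xyz":[-1,9.3,0],"spin":0},{"xyz":[-5,9.3,0],"spin":0},{"xyz":[-9,9.3,0],"spin":0},{"xyz":[-13,9.3,0],"spin":0},{"xyz":[-14.3,9.3,0],"spin":0},{"xyz":[-14.3,6,0],"spin":0},{"xyz":[-14.3,2,0],"spin":0},{"xyz":[-14.3,0,0],"spin":0},{"xyz":[-14.3,0,0],"spin":0}]' >/dev/null; python3 b.py -50 72 80 3.2; python3 plate.py
```

```text
t 70.55 uv -48.1 73.2 z 79.7 psi 3.53 w 26.0 F_uv -0.5832416468358779 -0.5887027519575765 -3.6003157157865533 goal [ 461.5  -227.74    0.  ] shift cm [ 0.12  0.19 -0.03] spin 0.33
front u at v=+70 142.6  v=-70 148.1  mid 145.4 ang 2.24 n 47 | rear-edge a 42.6 b 48.1 centre 95.4 v-range -77.9 84.4
```

```bash
python3 -m inch '[{"xyz":[0,-1.1,0],"spin":0.3},{"xyz":[0,-2.7,0],"spin":0.3},{"xyz":[0,-4.4,0],"spin":0.3},{"xyz":[0,-6.1,0],"spin":0.3},{"xyz":[0,-4.5,0],"spin":0.3},{"xyz":[0,-1,0],"spin":0.3},{"xyz":[0,3,0],"spin":0.3},{"xyz":[0,7,0],"spin":0.3},{"xyz":[0,9.5,0],"spin":0.3},{"xyz":[1,9.5,0],"spin":0.3},{"xyz":[5,9.5,0],"spin":0.3},{"xyz":[9,9.5,0],"spin":0.3},{"xyz":[13,9.5,0],"spin":0.3},{"xyz":[14.4,9.5,0],"spin":0.3},{"xyz":[14.4,6,0],"spin":0.3},{"xyz":[14.4,2,0],"spin":0.3},{"xyz":[14.4,-0.5,0],"spin":0.3},{"xyz":[14.4,-0.5,0],"spin":0.3}]' >/dev/null; python3 b.py -45 -72 80 3.2
```

```text
t 72.40 uv -40.1 -70.4 z 79.0 psi 3.38 w 25.3 F_uv -1.1350124679758942 0.026760861731490785 -3.7015247359811485 goal [ 605.   -214.71    0.  ] shift cm [ 0.16  0.49 -0.11] spin 0.18
```

```bash
python3 -m inch '[{"xyz":[0.1,-1,0],"spin":0},{"xyz":[0.1,-2.5,0],"spin":0},{"xyz":[0.1,-4.1,0],"spin":0},{"xyz":[0.1,-5.8,0],"spin":0},{"xyz":[0.1,-4.3,0],"spin":0},{"xyz":[0,-1,0],"spin":0},{"xyz":[0,3,0],"spin":0},{"xyz":[0,7,0],"spin":0},{"xyz":[0,10,0],"spin":0},{"xyz":[-1,10,-1],"spin":0},{"xyz":[-4,10,-4],"spin":0},{"xyz":[-8,10,-6],"spin":0},{"xyz":[-12,10,-6],"spin":0},{"xyz":[-16,10,-6],"spin":0},{"xyz":[-18,11,-6],"spin":0},{"xyz":[-18,11,-6],"spin":0}]' >/dev/null; python3 b.py -50 72 80 3.2; python3 plate.py; python3 st.py 403.5 -400 128 92.3
```

```text
t 74.00 uv -151.2 111.9 z 139.1 psi 3.26 w 25.8 F_uv 0.2406641256692394 -1.1719826901246784 -3.4943046509983886 goal [ 461.5  -227.74    0.  ] shift cm [  4.04 -10.05   6.  ] spin 0.06
front u at v=+70 152.3  v=-70 156.4  mid 154.3 ang 1.71 n 52 | rear-edge a 52.3 b 56.4 centre 104.3 v-range -80.1 84.0
t 74.05 p [ 429.14 -331.11  139.27] psi 3.26 tz [-0.01  0.01 -1.  ] F [ 0.09  0.04 -3.38] w 25.5 q6 0.83
  shift cm [-2.95  6.74  1.07] spin -89.04
```

```bash
python3 -m inch '[{"xyz":[-0.6,1.5,0],"spin":-8},{"xyz":[-1.3,3.5,0],"spin":-16},{"xyz":[-2,5.5,0],"spin":-24},{"xyz":[-2.6,6.9,0],"spin":-32},{"xyz":[-2.6,6.9,0],"spin":-40},{"xyz":[-2.6,6.9,0],"spin":-48},{"xyz":[-2.6,6.9,0],"spin":-56},{"xyz":[-2.6,6.9,0],"spin":-64},{"xyz":[-2.6,6.9,0],"spin":-72},{"xyz":[-2.6,6.9,1],"spin":-80},{"xyz":[-2.6,6.9,2],"spin":-88},{"xyz":[-2.6,6.9,3],"spin":-93},{"xyz":[-2.6,6.9,4],"spin":-94},{"xyz":[-2.6,6.9,4.5],"spin":-94},{"xyz":[-2.6,6.9,4.5],"spin":-94},{"xyz":[-2.6,6.9,4.5],"spin":-94}]' >/dev/null; python3 st.py 407 -402 68.5 97
python3 - <<'E'
from h import *
t=get("top","t12");s=get("scene","s12");crop(t,330,205,70,60,5,"a1");crop(s,70,140,100,80,4.5,"a2")
a=cv2.imread("pics/a1.png");b=cv2.imread("pics/a2.png");c=np.zeros((360,800,3),np.uint8);c[:300,:350]=a;c[:360,350:]=b[:360,:450];cv2.imwrite("pics/v11.png",c)
E
```

```text
t 75.65 p [ 407.17 -401.04   93.77] psi 97.20 tz [-0.01  0.01 -1.  ] F [-0.78  0.58 -3.  ] w 25.6 q6 -0.93
  shift cm [-0.12 -0.02  2.53] spin 0.20
```

View pics/v11.png

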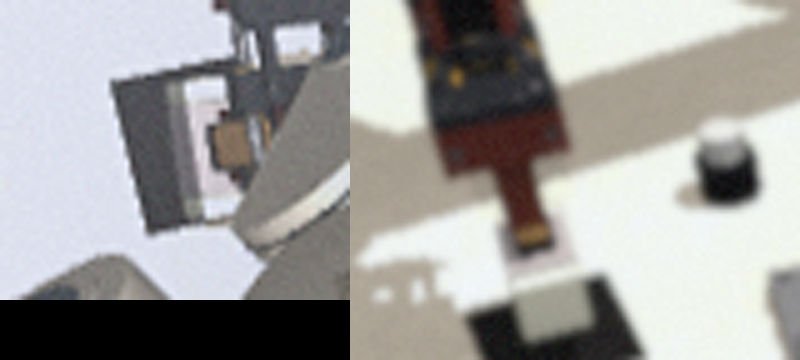

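```bash
python3 -m inch '[{"xyz":[-0.1,0,0.8],"spin":0},{"xyz":[-0.1,0,1.6],"spin":0},{"xyz":[-0.1,0,2.1],"spin":0},{"xyz":[-0.1,0,2.4],"spin":0},{"xyz":[-0.1,0,2.5],"spin":0},{"xyz":[-0.1,0,2.5],"spin":0}]' >/dev/null; python3 st.py 407 -402 68 97
```

```text
t 76.35 p [ 407.13 -401.94   68.86] psi 97.22 tz [-0.01  0.01 -1.  ] F [-0.74  0.19 -3.27] w 26.1 q6 -0.93
  shift cm [-0.01 -0.01  0.09] spin 0.22
```

```bash
python3 -m inch '[{"xyz":[0,0,0.05],"spin":0},{"xyz":[0,0,0.1],"spin":0},{"xyz":[0,0,0.15],"spin":0},{"xyz":[0,0,0.2],"spin":0},{"xyz":[0,0,0.2],"spin":0}]' >/dev/null; python3 st.py
```

```text
t 76.85 p [ 407.26 -402.07   67.75] psi 97.22 tz [-0.01  0.01 -1.  ] F [-1.63  1.67  4.46] w 25.8 q6 -0.93
```

```bash
python3 -m inch '[{"xyz":[0,0,0],"spin":0},{"xyz":[0,0,0],"spin":0},{"xyz":[0,0,0],"spin":0},{"xyz":[0,0,0],"spin":0},{"xyz":[0,0,-1],"spin":0},{"xyz":[0,0,-3],"spin":0},{"xyz":[0,0,-7],"spin":0},{"xyz":[0,0,-11],"spin":0},{"xyz":[0,0,-13],"spin":0},{"xyz":[4,4,-13],"spin":0},{"xyz":[8,6,-13],"spin":0},{"xyz":[12,6,-13],"spin":0},{"xyz":[16,6,-13],"spin":0},{"xyz":[16,6,-13],"spin":0}]' 0 ; python3 - <<'E'
from h import *
from plate import meas
t=get("top","t13");s=get("scene","s13");meas(t)
h=cv2.cvtColor(s,cv2.COLOR_BGR2HSV).astype(int)
m=((h[...,0]<25)&(h[...,0]>8)&(h[...,1]>90)&(h[...,2]>60));m[:,:80]=0;m[:,150:]=0;m[:160]=0;m[225:]=0
print("scene handle",blobs(m,15))
h=cv2.cvtColor(t,cv2.COLOR_BGR2HSV).astype(int)
m=((h[...,0]<28)&(h[...,0]>8)&(h[...,1]>70)&(h[...,2]>60));m[:,:350]=0;m[:,410:]=0;m[:210]=0;m[260:]=0
B=blobs(m,8);print("top handle",B,[onz("top",*b[0],138) for b in B])
print("expected scene", proj("scene",[407,-402,138]),proj("scene",[407,-402,43]))
E
```

```text
t: 78.25
ee_pos: [446.1, -233.2, 199.6]
orientation: [-2.065, -2.351, -0.007]
ft_force: [0.1, -0.5, -0.8]
width: 88.0
front u at v=+70 155.8  v=-70 162.5  mid 159.2 ang 2.75 n 36 | rear-edge a 55.8 b 62.5 centre 109.2 v-range -80.1 84.0
scene handle [(array([108.21, 185.74]), [102, 171, 14, 31, 201])]
top handle [] []
expected scene [103.71 173.  ] [111.55 202.13]
```

```bash
python3 st.py 531 -152 110 99.7
```

```text
t 78.35 p [ 447.72 -236.72  200.08] psi 97.33 tz [-0.    0.01 -1.  ] F [-0.82  0.1  -0.05] w 87.7 q6 -0.65
  shift cm [7.25 9.37 9.05] spin -2.37
```

```bash
python3 -m inch '[{"xyz":[1.2,1.6,0],"spin":-1},{"xyz":[3.6,4.6,0],"spin":-2.4},{"xyz":[6,7.7,2],"spin":-2.4},{"xyz":[7.25,9.37,5],"spin":-2.4},{"xyz":[7.25,9.37,8],"spin":-2.4},{"xyz":[7.25,9.37,9],"spin":-2.4},{"xyz":[7.25,9.37,9],"spin":-2.4},{"xyz":[7.25,9.37,9],"spin":-2.4}]' >/dev/null; python3 st.py 531 -152 21 99.7; python3 b.py 25 0 21 99.7
```

```text
t 79.15 p [ 531.51 -153.13  111.36] psi 99.65 tz [-0.    0.01 -1.  ] F [ 0.4  -0.71  0.02] w 88.0 q6 -0.48
  shift cm [ 0.03 -0.02  9.04] spin -0.05
t 79.15 uv 20.6 -2.1 z 111.4 psi 99.65 w 88.0 F_uv -0.7273179009293994 -0.359040453479849 0.018156003239350488 goal [ 529.2  -148.84    0.  ] shift cm [ 0.38 -0.14  9.04] spin -0.05
```

```bash
python3 -m inch '[{"xyz":[0,0,2],"spin":0},{"xyz":[0,0,5],"spin":0},{"xyz":[0,0,7.5],"spin":0},{"xyz":[0,0,8.8],"spin":0},{"xyz":[0,0,9],"spin":0},{"xyz":[0,0,9],"spin":0}]' |grep -v width; python3 -m inch '[{"xyz":[0.7,0.14,0],"spin":0},{"xyz":[1.5,0.3,0],"spin":0},{"xyz":[2.3,0.45,0],"spin":0},{"xyz":[3.1,0.6,0],"spin":0},{"xyz":[3.9,0.77,0],"spin":0},{"xyz":[4.7,0.93,0],"spin":0},{"xyz":[5.5,1.1,0],"spin":0},{"xyz":[6,1.2,0],"spin":0},{"xyz":[6,1.2,0],"spin":0}]'; python3 st.py 534.2 -50.7 21 99.7; python3 plate.py
```

```text
t: 79.75
ee_pos: [531.9, -152.8, 22.3]
orientation: [-2.023, -2.395, -0.008]
ft_force: [1.1, 0.8, -0.8]
t: 80.65
ee_pos: [534.3, -91.0, 23.2]
orientation: [-2.022, -2.397, -0.009]
ft_force: [0.9, -0.7, -0.0]
width: 87.9
t 80.65 p [534.28 -90.95  23.2 ] psi 99.69 tz [-0.    0.01 -1.  ] F [ 0.88 -0.71 -0.02] w 87.9 q6 -0.38
  shift cm [3.97 0.67 0.25] spin -0.01
front u at v=+70 178.6  v=-70 195.3  mid 187.0 ang 6.79 n 46 | rear-edge a 78.6 b 95.3 centre 137.0 v-range -78.4 68.7
```

```bash
python3 -m inch '[{"xyz":[0.7,0.1,0.1],"spin":0},{"xyz":[1.5,0.25,0.2],"spin":0},{"xyz":[2.3,0.4,0.2],"spin":0},{"xyz":[3.1,0.55,0.2],"spin":0},{"xyz":[3.8,0.65,0.2],"spin":0},{"xyz":[4.1,0.7,0.2],"spin":0},{"xyz":[4.1,0.7,0.2],"spin":0},{"xyz":[3,0.7,0],"spin":0},{"xyz":[0,0.3,0],"spin":0},{"xyz":[-2,0,-2],"spin":0},{"xyz":[-4,0,-6],"spin":0},{"xyz":[-4,0,-10],"spin":0},{"xyz":[-4,-4,-14],"spin":0},{"xyz":[-8,-8,-14],"spin":0},{"xyz":[-12,-12,-14],"spin":0},{"xyz":[-16,-12,-14],"spin":0},{"xyz":[-20,-12,-14],"spin":0},{"xyz":[-20,-12,-14],"spin":0}]' >/dev/null; python3 st.py; python3 - <<'E'
from h import *
from b import *
t=get("top","t14");s=get("scene","s14")
for n,im,z0 in(("top",t,165),):
    V=im.max(2).astype(int);print(np.array2string(V[160:238:3,206:282:3],max_line_width=200))
h=cv2.cvtColor(t,cv2.COLOR_BGR2HSV).astype(int);
m=((abs(h[...,0]-110)<14)&(h[...,1]>90)&(h[...,2]>60));m[:,:205]=0;m[:,285:]=0;m[:155]=0;m[245:]=0
for r in m[158:240:2,206:282]: print("".join(".#"[int(x)] for x in r))
E
```

```text
t 82.50 p [ 450.05 -314.17  161.74] psi 99.44 tz [ 0.    0.01 -1.  ] F [ 0.1   0.7  -0.24] w 88.1 q6 -0.80
[[100  97 103 101 100 101 101 100 101 102 102 104 100  99 101  99  99 100 102 104  99  98 101  98 101  99]
 [104 100 100  98 100 102 100  97  96 103  98 102 110 117 127 140 140 116 100  98  96 100 101 101  99  99]
 [104 100 100  98  99 106 117 126 136 139 141 144 144 144 128 123 143 133  99 101 100  99 103  99 103 101]
 [ 98  99 100 143 141 143 146 144 128 117  88 102  94 127  80  41 108 136 100  99  95 100 104 101 103 119]
 [104 102 102 131 142  74 111 100  66  49  43  44  45  44  49  46 113 144  99 100 100 100 100  99 102 128]
 [100  98  98 120 142 143  50  48  48  45  49  47  47  45  44  46 112 144  98  99 103 101 103 101 107 113]
 [103  99 102 102 141 142  47  47  46  46  48  48  46  46  44  49  89 144  97 102 102 100 100 101 102  99]
 [100 100  98 100 144 144  57  45  48  50  49  48  46  43  45  59  69 115 113 101 101 100 102 100 101  96]
 [ 99 102 102  97 142 143  54  50  49  47  47  50  43  45  42  48  52 111 134 100 100  98 103 102  97 102]
 [102 103  99 104 143 143  45 
[... 4246 characters left out ...]
.......
................##..........................................#...............
.................#..........................................##..............
.................#...............................#########..................
.................##.................#########...............................
.................##....#########............................................
............................................................................
............................................................................
............................................................................
............................................................................
```

```bash
python3 - <<'E'
from h import *
np.set_printoptions(suppress=True,precision=1)
t=cv2.imread("pics/t14.png");V=t.max(2)
m=(V<75).astype(np.uint8);m[:,:215]=0;m[:,275:]=0;m[:163]=0;m[232:]=0
c=max(cv2.findContours(m,0,2)[0],key=cv2.contourArea);r=cv2.minAreaRect(c)
P=np.array([onz("top",*p,36) for p in cv2.boxPoints(r)])
S=np.array([onz("top",(u+.5)/3.9-.5+195,(v+.5)/3.9-.5+145,12) for u,v in[(78,90),(242,67),(281,312),(116,339)]]);C=S.mean(0);a=np.radians(99.7)
ex=np.array([np.cos(a),np.sin(a),0]);ey=np.array([-ex[1],ex[0],0])
print("rect",r,"plate in spot frame",[( (p-C)@ex,(p-C)@ey) for p in P],"limits 70,105")
a0=cv2.imread("pics/scene0.png");a1=cv2.imread("pics/s14.png")
d=cv2.absdiff(cv2.GaussianBlur(a0,(5,5),0),cv2.GaussianBlur(a1,(5,5),0)).max(2)>30
print("scene changes",[(b[0],b[1]) for b in blobs(d,40)])
print(sleeves(t,105))
h=cv2.cvtColor(a1,cv2.COLOR_BGR2HSV).astype(int)
q=((h[...,0]<25)&(h[...,0]>8)&(h[...,1]>90)&(h[...,2]>60));q[:,:80]=0;q[:,150:]=0;q[:160]=0;q[225:]=0
print("handle",blobs(q,15))
E
```

```text
rect ((240.72735595703125, 195.17575073242188), (53.533958435058594, 31.86126708984375), 81.15818786621094) plate in spot frame [(np.float64(49.959037934584636), np.float64(-85.25111992084331)), (np.float64(-51.44972741228026), np.float64(-85.62707460478725)), (np.float64(-50.65947268861819), np.float64(84.81923429804165)), (np.float64(48.767131254622605), np.float64(84.83846703469034))] limits 70,105
scene changes [(array([105.6,  19. ]), [73, 0, 94, 43, 2041]), (array([182.1,   2.2]), [178, 0, 9, 6, 47]), (array([ 4.2, 28.7]), [0, 8, 13, 36, 297]), (array([245.8,  12.9]), [241, 8, 9, 11, 75]), (array([192.1,  29.7]), [187, 17, 12, 28, 177]), (array([137.4,  43.9]), [129, 27, 18, 34, 436]), (array([261.4,  52.7]), [257, 36, 10, 34, 253]), (array([233.1,  58. ]), [224, 45, 19, 29, 302]), (array([24.9, 70.1]), [2, 46, 43, 63, 982]), (array([246.7,  55.8]), [242, 46, 10, 21, 137]), (array([210.4,  61.8]), [205, 50, 12, 23, 65]), (array([125.3,  80.6]), [120, 74, 12, 14, 130]), (array([ 96.6, 176. ]), [28, 90, 149, 152, 6472]), (array([  2. , 109.9]), [0, 102, 6, 15, 58]), (array([182.5, 123.1]), [174, 121, 16, 5, 55]), (array([ 28.7, 160.6]), [0, 141, 63, 40, 1549]), (array([352.1, 169.5]), [319, 142, 67, 60, 2232]), (array([102.9, 155. ]), [82, 150, 41, 11, 227]), (array([391.4, 194.3]), [371, 177, 36, 33, 685]), (array([267.2, 207.3]), [237, 183, 63, 48, 1710]), (array([206.4, 221.3]), [181, 195, 54, 51, 1452]), (array([328.4, 206.5]), [324, 203, 10, 8, 57])]
[((158.1945037841797, 233.5626983642578), (14.452064514160156, 14.666733741760254), array([396.3, 244.5, 105. ])), ((159.98382568359375, 204.96131896972656), (14.095125198364258, 14.554244995117188), array([480.6, 243.3, 105. ])), ((161.9779052734375, 176.91073608398438), (13.652111053466797, 14.219982147216797), array([565.1, 241.3, 105. ]))]
handle [(array([108.4, 185.9]), [102, 171, 14, 31, 191])]
```

```bash
python3 -c "
from workcell import ctrl
print(ctrl.close_job())"
```

```text
the job is handed in; nothing more can be done
None
```

The job is done and handed in at about 83 s of the 210 s allowed.

- **Sleeves:** All three objectives were in the rack. Each sleeve went down to within about 0.5 mm of the rack top, with under 2 N on the wrist. In the last picture all three rims sit at the expected height and positions.
- **Mishap:** While I was descending on one sleeve, the gripper hit it with about 10 N and it fell over. It had probably been knocked aside just before. I picked it up by one end with a light grip. It slipped once and fell flat again. On the second try it pivoted upright and slid out of the grip, standing on the table. I then placed it as normal.
- **Plate:** The mallet walked it off the guide with 12 alternating taps (6 per end). Its centre measured 104 mm from the guide's middle, against 95 mm needed. One tap moved an end about 21 mm, slightly over the stated 5 to 20 mm. The gripper did not touch the plate before it was off the guide.
- **Mallet:** It was set back on its pad before the plate was slid. The handle's place in the scene picture matches an upright stand. I could not separately confirm it from the top view, because my colour mask found nothing there.
- **Slide:** The two open fingers pushed the plate flat along the board without lifting it. In the last picture its corners lie within ±52 by ±86 mm of the outline's centre, against limits of ±70 by ±105 mm.
- **Other things:** A before-and-after comparison of the scene picture shows changes only where the robot, shadows, sleeves, mallet and plate are. The robot was clear of everything when I handed in.

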